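# Cap the antenna boom clamp

### The job

On this antenna bench a boom tube lies in the lower half of its clamp, with the two eye bolts swung out. Take the top clamp half off the pile, lifting it clean off so that nothing beneath it shifts, and set it gently and level over the tube, its ears and slots directly above those of the lower half. Then swing both eye bolts upright into its slots, and leave everything else on the bench where it is.

Things in the scene. Friction and masses are not known exactly. Their poses are not given: they have to be found in the camera images.
- top_clamp_center (a point): Centre (half-way up) of the loose clamp half leaning on top of the pile, a 0.4 kg aluminium casting 116 (x) x 76 (y) x 34 mm (z). Its z, out of the crown, leans about 31 deg from vertical; x points up the slope. One ear's edge is on the bench, the other ear on the crown beneath. Crown: 46 mm wide along x, its flat sides (facing +-x) are the grip; its top is 17 mm above this point.
- crown_top (a point): The same casting: middle of the crown's flat top. The crown stands 26 mm above two ears, 8 mm thick, which reach from 23 to 58 mm either side along x; each ear has a slot 18 mm wide (along y), open at its end and 20 mm deep. The underside is a 90 deg V groove along y that straddles the tube and centres itself on it. Either way round fits.
- under_clamp_center (a point): a second clamp half of the same kind in the pile, flat and crown up, turned a quarter turn, on two plates, under the top one's higher ear; its centre, half-way up. Loose; must not shift.
- plate_low: the lower of two loose flat steel boom plates under the pile, 150 (x) x 130 (y) x 6 mm, on the bench; origin at the centre of its underside. Must not shift.
- plate_up: the upper boom plate, 130 (x) x 150 (y) x 6 mm, lying on the lower one; origin at the centre of its underside. Must not shift.
- seat (a point): Where the top clamp half's centre belongs once seated: 79.6 mm above the bench (crown top then 96.6, ears' upper faces 70.6). y along the tube, x across it to the far bolt, z up. The level tube, 40 mm in diameter and 300 mm long, axis 53.3 mm above the bench, lies in a fixed fixture (base plate 100 x 300 x 10 mm); the fixed lower clamp half is the same casting, crown down.
- bolt_near (a joint): swing angle (rad) of the eye bolt on the robot's side (-x of the seat): 0 = upright, in the slots; it grows as the bolt swings outward and down, away from the tube, to 1.35. Its hinge is stiff enough to stay where it is left (about 0.07 N m to move).
- bolt_far (a joint): the same for the eye bolt on the other side (+x of the seat): 0 = upright, grows outward.
- bolt_near_nut (a point): Grip point on the near eye bolt's round hand nut, on its axis 62 mm from the hinge. The nut, 22 mm in diameter, runs from 49 to 68 mm from the hinge, over a 25 mm washer, on an 8 mm shaft that ends at 73 mm. Upright, this point is 31 mm above the seated ear's upper face. Grip it across the seat's y, or push it.
- bolt_far_nut (a point): the same point on the far eye bolt.
- bolt_near_hinge (a point): centre of the near bolt's hinge, 47 mm to -x of the tube's axis and 40 mm above the bench; the hinge axis runs along the tube (y).
- bolt_far_hinge (a point): the same for the far bolt, 47 mm to +x of the tube's axis.
- spare_clamp: a spare clamp half of the same kind lying flat alone on the bench beyond the work, not part of the pile; origin at the centre of its underside. Leave it.
- spanner: a spanner 170 mm long lying on the bench. Leave it.
- nut_jar: a capped jar 52 mm in diameter, 65 mm tall, standing between the fixture and the pile. Leave it.
- u_bolt: a steel U-bolt about 100 x 70 mm lying flat. Leave it.
- mug: a white mug, 95 mm tall. Leave it.
- multimeter: a multimeter, 190 x 92 x 38 mm, lying flat. Leave it.
- handheld: a handheld radio, 115 x 58 x 34 mm, with a 150 mm rubber aerial, lying flat. Leave it.

How it is judged:
By the outcome, as a careful person would: the job done as asked, in the order asked, and still so for the second after the job is handed in, with the robot touching nothing.
It also fails if it takes over 67 s, if anything falls off the work surface, if the arm or the gripper's body presses on something with over 40 N, if the wrist force passes 120 N, or if a joint passes its speed limit or range.

### The arm

A 6-joint arm with a two-finger parallel gripper is mounted at the origin on the work surface. World frame = base frame: x ahead of the robot, y to its left, z up, the work surface at z = 0. Lengths are in m, angles in rad, forces in N, time in s.
With the tool pointing down it reaches from about 0.325 to 0.85 m from the base axis. Payload 15.5 kg.
Tool frame: the origin (TCP) lies midway between the tips of the shut fingers; the grasp point (between the pads) lies 19 mm behind it; z points along the fingers, x is the direction in which the jaws open and shut, and the axes are right-handed (so a half turn about z gives the same grasp; the last joint's range is limited). The gripper opens to 91 mm and grips with 3 to 60 N. Pads are 32 mm wide; open, the fingers measure 118 mm over their backs; the gripper's body (76 mm by 178 mm) begins 60 mm behind the grasp point.
Start: joints at [1.137, 0.494, 1.345, -0, 1.302, -0.096], TCP at [0.207, 0.59, 0.214] pointing down, gripper open.
Joint ranges: [-2.91, 2.91], [-0.82, 2.16], [0.22, 2.67], [-1.22, 4.37], [0.12, 2.79], [-3.08, 3.08]. Speed limits (rad/s): [1.89, 1.89, 2.57, 3.01, 3.01, 3.01].

### API

Orientations are given as a unit quaternion [w, x, y, z].
In Python, from bench import bot gives the robot as it stands.
- The arm moves only by the tool drive_tool, never from a script. Its argument "targets" is a list of rows, each an object with "hand": the closure, from 0 (fully open) to 1 (shut); "travel": the shift along the tool's x, y, z in cm, a list of three; "rotation": the turn, a rotation vector about the tool's x, y, z in rad, a list of three. In form: [{"hand": hand, "travel": [x, y, z], "rotation": [ax, ay, az]}, ...]. A call has 1 to 20 rows; each row is the pose to reach, as a shift and turn from the pose measured when the call began, along the tool's axes at that moment; what a row does not reach only later rows make up. A row lasts 1/12 s, in which the tool goes at most 41.7 mm and 7.16 degrees, less where a joint would pass 70% of its speed; a pose out of reach is approached as far as the arm can. A call with a gripper value outside its range is refused whole. The fingers move at their own pace and stop on an object; "squeeze" is the grip in N (left out, the last holds). Time passes only in rows, so rows that repeat a pose let the fingers close. It gives the time, the measured TCP pose, the force and the opening at its end, in the units of the state.
- bot.get_state(): the state, without advancing time (a new reading comes with each control period).
- bot.get_image(name): name is "scene" or "top"; returns the picture (400x640x3 uint8, red, green, blue); there is no depth.
- bot.camera_params(name): a dict with "mtx" (3x3 intrinsics, pixels), "extrinsics" (4x4, takes a point from camera to world coordinates). Camera axes: x right, y up, looking along -z (the intrinsics and any distortion apply to the point x, -y, -z); pixel columns grow to the right and rows downward; lengths in m; the calibration is good to about 2 mm. A picture is of the moment at which its call begins. camera_params takes no time and is no camera call.
- bot.hand_in(): hands the job in, once; it reports no verdict.
The state is a dict: "clock": time; "q": joint angles; "joint_vel": joint speeds; "effort": joint torques, N m; "ee_pos": TCP position; "tool_rot": TCP orientation; "force": force on the tool from outside, world axes, zero at the start; "moment": the same for the moment, N m; "width": finger opening in m.
Only numpy, scipy, OpenCV 4.12 (cv2) and the standard library are available. Lean on these libraries where they do the work, as an engineer would, in place of code of your own. Each camera call takes 0.05 s, during which the arm holds its last target. There are 200 camera calls.

## Working session

There is one attempt and no reset: what is moved stays moved. The work goes in short steps, Python scripts to look and compute and a tool call to move; the robot and the scene stay as the last step left them, time stands still between calls to the robot, and variables do not carry over. Pictures are saved under pics/ and viewed, on a budget of 10 in all, crops included, one or two more only if the job needs it, and the job is handed in when it is done.

Besides the shell and the picture viewer there is one more tool, called after "Call:" by a JSON object that holds its "fn" and its "kwargs". drive_tool: Moves the arm, as the interface text tells. Its arguments: {"type":"object","properties":{"targets":{"type":"array"},"squeeze":{"type":"number"}},"required":["targets"]}

```bash
ls; mkdir -p pics; python3 - <<'E'
from bench import bot
import cv2,json
for n in("scene","top"):
    im=bot.get_image(n); cv2.imwrite(f"pics/{n}0.png",im[:,:,::-1]); p=bot.camera_params(n); print(n,p)
print(bot.get_state())
E
```

```text
pics
scene {'mtx': array([[393.33932834,   0.        , 325.00715238],
       [  0.        , 393.33932834, 201.41253813],
       [  0.        ,   0.        ,   1.        ]]), 'extrinsics': array([[-0.72134741, -0.4825175 ,  0.49682469,  1.22689013],
       [ 0.69238982, -0.4859153 ,  0.53336915,  0.66465021],
       [-0.01594523,  0.72874082,  0.68460395,  0.98493418],
       [ 0.        ,  0.        ,  0.        ,  1.        ]])}
top {'mtx': array([[500.13753162,   0.        , 320.85102518],
       [  0.        , 500.13753162, 193.94578739],
       [  0.        ,   0.        ,   1.        ]]), 'extrinsics': array([[-0.0036541 ,  0.99674842, -0.08049365,  0.49051434],
       [-0.99998796, -0.00337862,  0.00355835,  0.00367522],
       [ 0.00327482,  0.08050568,  0.99674877,  1.44016468],
       [ 0.        ,  0.        ,  0.        ,  1.        ]])}
{'clock': 0.1, 'q': array([ 1.13749335e+00,  4.94149616e-01,  1.34601947e+00, -2.75261934e-05,
        1.30246123e+00, -9.54735228e-02]), 'joint_vel': array([-0.00162359, -0.00300453, -0.00186555,  0.00179655, -0.00111589,
       -0.00127084]), 'effort': array([ 2.68259122e-03, -8.80230618e+01, -3.82545018e+01,  7.07802339e-02,
        4.80380806e-02, -3.38607128e-05]), 'ee_pos': array([0.20701218, 0.58939929, 0.21339695]), 'tool_rot': array([ 2.69759512e-04,  8.15914444e-01,  5.78172422e-01, -4.43386289e-04]), 'force': array([0.40424806, 0.91994084, 0.47307945]), 'moment': array([ 0.01408303, -0.05825499,  0.02015051]), 'width': 0.09083911498523115}
```

View pics/scene0.png

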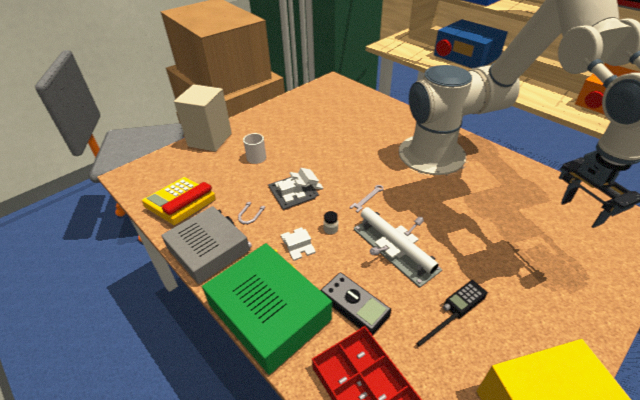

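View pics/top0.png

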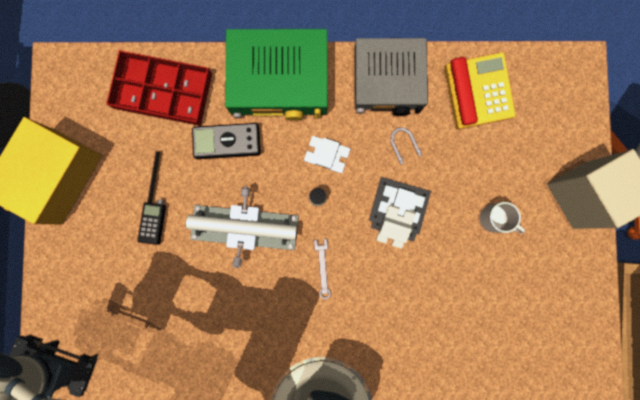

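The scene view shows the pile near (297,187), the jar at (331,222) and the fixture at (398,245). The top view shows the pile at (400,212), the fixture at (242,228), and the nuts near (246,190) and (237,261). Next I'll make one enlarged mosaic.

```bash
python3 - <<'E'
import cv2,numpy as np
t=cv2.imread("pics/top0.png");s=cv2.imread("pics/scene0.png")
def crop(im,c0,r0,w,h,W,H):
    o=cv2.resize(im[r0:r0+h,c0:c0+w],(W,H),interpolation=cv2.INTER_CUBIC)
    k=W/w
    for c in range(c0,c0+w):
        if c%10==0:cv2.line(o,(int((c-c0)*k),0),(int((c-c0)*k),6 if c%50 else 14),(0,0,255),1);cv2.putText(o,str(c),(int((c-c0)*k)-8,16),0,.3,(0,0,255))
    for r in range(r0,r0+h):
        if r%10==0:cv2.line(o,(0,int((r-r0)*k)),(6,int((r-r0)*k)),(0,0,255),1);cv2.putText(o,str(r),(7,int((r-r0)*k)+4),0,.3,(0,0,255))
    return o
m=np.vstack([np.hstack([crop(t,360,170,80,60+20,400,400)[:300*400//400+100][:400],crop(s,262,160,80,80,400,400)])[:300+60],
 np.hstack([crop(t,182,178,120,90,320,240),crop(s,345,200,100,75,320,240),np.zeros((240,160,3),np.uint8)])])
cv2.imwrite("pics/m0.png",m)
E
```

```text
(no output)
```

View pics/m0.png

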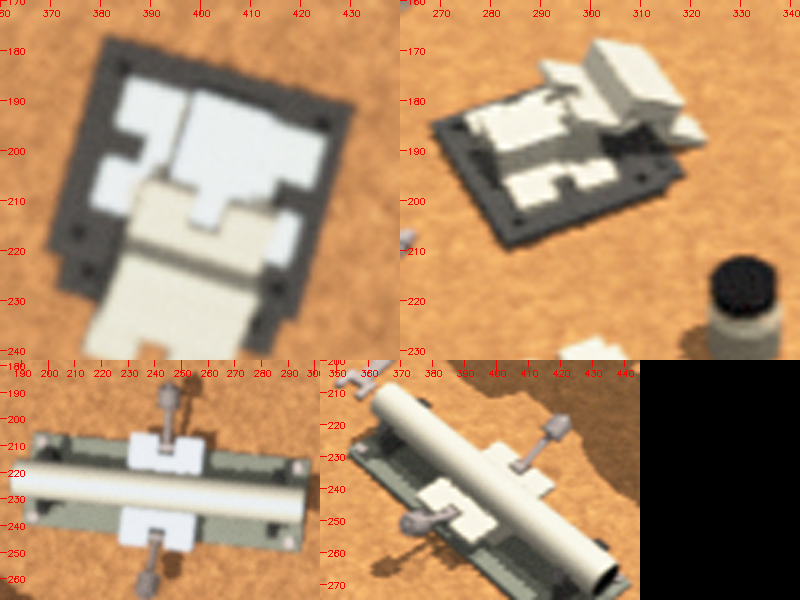

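```bash
cat > h.py <<'E'
import cv2,numpy as np
from bench import bot
C={n:bot.camera_params(n) for n in("scene","top")}
def ray(n,px):
    K=C[n]["mtx"];E=C[n]["extrinsics"];u,v=px
    d=np.array([(u-K[0,2])/K[0,0],-(v-K[1,2])/K[1,1],-1.]);d=E[:3,:3]@d
    return E[:3,3],d/np.linalg.norm(d)
def onplane(n,px,z):
    o,d=ray(n,px);return o+d*(z-o[2])/d[2]
def proj(n,P):
    K=C[n]["mtx"];E=C[n]["extrinsics"];c=(np.atleast_2d(P)-E[:3,3])@E[:3,:3]
    return np.c_[K[0,0]*c[:,0]/-c[:,2]+K[0,2],-K[1,1]*c[:,1]/-c[:,2]+K[1,2]]
def tri(ps,pt):
    A=np.zeros((3,3));b=np.zeros(3);R=[ray("scene",ps),ray("top",pt)]
    for o,d in R:
        M=np.eye(3)-np.outer(d,d);A+=M;b+=M@o
    X=np.linalg.solve(A,b);g=[np.linalg.norm((np.eye(3)-np.outer(d,d))@(X-o)) for o,d in R]
    return X,2e3*g[0]
def crop(im,c0,r0,w,h,k,step=5):
    o=cv2.resize(im[r0:r0+h,c0:c0+w],None,fx=k,fy=k,interpolation=cv2.INTER_CUBIC)
    # pixel centre of column c lies at (c-c0+.5)*k
    for c in range(c0,c0+w):
        if c%step==0:x=int((c-c0+.5)*k);cv2.line(o,(x,0),(x,6),(0,0,255),1);cv2.putText(o,str(c),(x-8,16),0,.33,(0,0,255))
    for r in range(r0,r0+h):
        if r%step==0:y=int((r-r0+.5)*k);cv2.line(o,(0,y),(6,y),(0,0,255),1);cv2.putText(o,str(r),(7,y+4),0,.33,(0,0,255))
    return o
E
python3 - <<'E'
from h import *
t=cv2.imread("pics/top0.png");s=cv2.imread("pics/scene0.png")
cv2.imwrite("pics/m1.png",np.hstack([crop(t,376,200,40,50,10),crop(s,285,162,40,50,10)]))
E
```

```text
(no output)
```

View pics/m1.png

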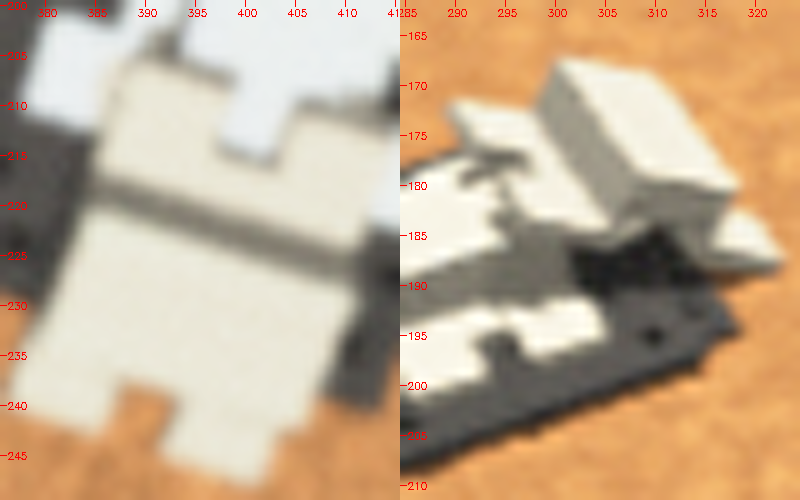

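The left panel (top view) shows the crown top's +x edge from (384,220.2) to (411,228.5), with the -x,-y corner at (406.5,242.4). The right panel (scene view) shows the crown-top corners at (300.5,167.3), (308.3,179.5), (310,168.7) and (318.5,180.5).

```bash
python3 - <<'E'
from h import *
np.set_printoptions(precision=4,suppress=True)
A,ga=tri((300.5,167.3),(411,228.5));B,gb=tri((308.3,179.5),(384,220.2));D,gd=tri((310.,168.7),(406.5,242.4))
print(A,ga,B,gb,D,gd)
y=B-A;print("len y",np.linalg.norm(y),"x",np.linalg.norm(A-D),"yaw from y",np.degrees(np.arctan2(-y[0],y[1])),"yaw from x",np.degrees(np.arctan2(*(A-D)[[1,0]])),"tilt",np.degrees(np.arcsin((A-D)[2]/np.linalg.norm(A-D))))
# model from midpoint, tilt 31
yaw=np.arctan2(-y[0],y[1]);t=np.radians(31)
ch=np.array([np.cos(yaw),np.sin(yaw),0]);X=ch*np.cos(t)+[0,0,np.sin(t)];Y=np.array([-np.sin(yaw),np.cos(yaw),0]);Z=np.cross(X,Y)
zc=.058*np.sin(t)+.017*np.cos(t)
print("centre z must be",zc)
for n,pa,pb in(("tri",A,B),):
    print("centre from mid",(A+B)/2-X*.023-Z*.017)
# rays of top view on exact edge height
h=zc+.023*X[2]+.017*Z[2];print("edge h",h)
a=onplane("top",(411,228.5),h);b=onplane("top",(384,220.2),h);c=(a+b)/2-X*.023-Z*.017;print("top-only",a,b,np.linalg.norm(a-b),c)
a2=onplane("scene",(300.5,167.3),h);b2=onplane("scene",(308.3,179.5),h);print("scene-only",np.linalg.norm(a2-b2),(a2+b2)/2-X*.023-Z*.017)
for n in C:
    print(n,proj(n,np.array([c+X*sx*.023+Y*sy*.038+Z*.017 for sx,sy in((1,-1),(1,1),(-1,-1),(-1,1))]+[c+X*sx*.058+Y*sy*.038-Z*.009 for sx,sy in((1,-1),(1,1),(-1,-1),(-1,1))])).round(1).tolist())
E
```

```text
[ 0.5039 -0.2449  0.0747] 4.553462948463297 [ 0.5278 -0.173   0.0721] 1.7003308714680918 [ 0.4657 -0.2359  0.0517] 4.8678301496852905
len y 0.07586399362489364 x 0.04544045720572162 yaw from y -18.405855686754034 yaw from x -13.364296535218404 tilt 30.39004050061918
centre z must be 0.044444052456719056
centre from mid [ 0.5054 -0.2055  0.047 ]
edge h 0.07086177229158622
top-only [ 0.5055 -0.2473  0.0709] [ 0.5284 -0.1737  0.0709] 0.07700386882957803 [ 0.5066 -0.207   0.0444]
scene-only 0.07815378188477512 [ 0.5025 -0.2067  0.0444]
scene [[299.4, 168.0], [307.6, 179.7], [309.4, 170.0], [317.7, 181.6], [288.7, 172.1], [296.5, 184.1], [313.7, 176.9], [322.0, 188.5]]
top [[410.7, 228.7], [384.3, 220.0], [404.9, 242.3], [378.9, 233.7], [415.2, 213.7], [388.8, 205.1], [400.8, 247.7], [375.4, 239.3]]
```

```bash
python3 - <<'E'
from h import *
from scipy.optimize import least_squares
np.set_printoptions(precision=4,suppress=True)
M={"top":[((.023,-.038,.017),(411,228.5)),((.023,.038,.017),(384,220.2)),((-.023,-.038,.017),(406.5,242.4)),((.058,.038,-.009),(386.5,206)),((-.058,-.038,-.009),(402.,248)),((-.058,.038,-.009),(376,239.3)),((.038,.009,-.009),(397,214.5)),((.038,-.009,-.009),(403.5,216)),((-.038,.009,-.009),(387,238)),((-.038,-.009,-.009),(393,239))],
"scene":[((.023,-.038,.017),(300.5,167.3)),((.023,.038,.017),(308.3,179.5)),((-.023,-.038,.017),(310,168.7)),((-.023,.038,.017),(318.5,180.5)),((-.058,.038,-.009),(323,187.8)),((.058,-.038,-.009),(289.5,171.5))]}
def pose(p,P):
    x,y,yaw,t,z=p;ch=np.array([np.cos(yaw),np.sin(yaw),0]);X=ch*np.cos(t)+[0,0,np.sin(t)];Y=np.array([-np.sin(yaw),np.cos(yaw),0]);Z=np.cross(X,Y)
    return np.array([x,y,z])+np.array(P)@np.array([X,Y,Z])
for ns in (["top"],["scene"],["top","scene"]):
    def f(p,full=False):
        t=p[3];z=.058*np.sin(t)+.017*np.cos(t)
        r=np.vstack([proj(n,pose([*p,z],[a for a,b in M[n]]))-np.array([b for a,b in M[n]]) for n in ns])
        return np.r_[r.ravel(),(t-np.radians(31))*20]
    s=least_squares(f,[.506,-.207,-.28,.54]);print(ns,s.x[:2],np.degrees(s.x[2:]),"rms px",np.sqrt(2*s.cost/s.fun.size)); 
# fixture: tube and lower ears in the top view
t=cv2.imread("pics/top0.png");g=cv2.cvtColor(t,cv2.COLOR_BGR2HSV)
cv2.imwrite("pics/m2.png",np.hstack([crop(t,217,182,50,84,7),crop(cv2.imread("pics/scene0.png"),368,208,62,70,7)[:, :]][0:1]+[cv2.resize(crop(cv2.imread("pics/scene0.png"),368,208,62,70,7),None,fx=1,fy=588/490)]) )
E
```

```text
['top'] [ 0.5059 -0.2075] [-16.4053  30.7525] rms px 0.6799865714827927
['scene'] [ 0.5011 -0.2084] [-18.4769  30.4299] rms px 0.2511911637701578
['top', 'scene'] [ 0.5051 -0.2071] [-16.6198  31.8719] rms px 0.6820320066388836
```

View pics/m2.png

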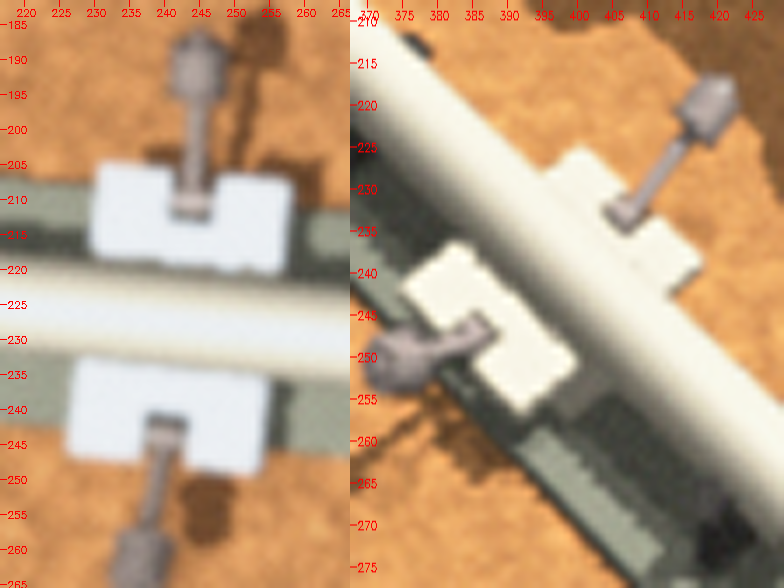

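The left panel (top view) shows the lower ears' outer corners at (230.4,204.4), (258.2,206.9), (225.8,247.2) and (253.9,249.4), and the nuts at (244.8,191.2) and (236.5,261.5). In the right panel (scene view) the nuts are at (374.4,250.4) far and (418.9,220.6) near.

```bash
python3 - <<'E'
from h import *
np.set_printoptions(precision=4,suppress=True)
P=[onplane("top",p,.044) for p in((230.4,204.4),(258.2,206.9),(225.8,247.2),(253.9,249.4))]
c=sum(P)/4;print(c,"y widths",np.linalg.norm(P[0]-P[1]),np.linalg.norm(P[2]-P[3]),"x",np.linalg.norm(P[0]-P[2]),np.linalg.norm(P[1]-P[3]))
v=P[0]-P[2]+P[1]-P[3];yaw=np.arctan2(v[1],v[0]);w=P[0]-P[1]+P[2]-P[3];print("yaw",np.degrees(yaw),np.degrees(np.arctan2(-w[0],w[1])))
# tube axis: in top view, edge pixels across columns, bright/low saturation
t=cv2.imread("pics/top0.png")
for k,(u,r0,r1) in enumerate(((200,214.5,232.5),)):pass
S=[onplane("scene",p,.044) for p in((383.5,236.5),(375,241.5),(392.5,256.5),(400,250.5),(399.5,225),(417.5,238))]
print("scene far ear corners",S)
N={}
for n,s,tp in(("far",(374.4,250.4),(244.8,191.2)),("near",(418.9,220.6),(236.5,261.5))):
    X,g=tri(s,tp);l=X-[c[0],c[1],0];R=np.array([[np.cos(yaw),np.sin(yaw)],[-np.sin(yaw),np.cos(yaw)]])@l[:2]
    print(n,X,g,"local",R,"angle",np.arctan2(abs(R[0])-.047,X[2]-.04),"r",np.hypot(abs(R[0])-.047,X[2]-.04))
E
```

```text
[0.5119 0.2184 0.044 ] y widths 0.07803306544614991 0.07824769527935153 x 0.11947098808135988 0.11854654422568357
yaw -5.455421516548508 -5.002444350514262
scene far ear corners [array([0.5249, 0.1803, 0.044 ]), array([0.56  , 0.1751, 0.044 ]), array([0.5677, 0.2516, 0.044 ]), array([0.533 , 0.2529, 0.044 ]), array([0.4491, 0.1846, 0.044 ]), array([0.4534, 0.2598, 0.044 ])]
far [0.6081 0.2093 0.0706] 4.093316917156009 local [0.0966 0.0001] angle 1.0173356132185036 r 0.05826285278347163
near [0.4166 0.2298 0.0742] 4.558980164745741 local [-0.096   0.0024] angle 0.9607208320838521 r 0.0597711716024385
```

```bash
cat >> h.py <<'E'
from scipy.spatial.transform import Rotation as R
def cast(yaw,tilt):
    yaw,t=np.radians([yaw,tilt]);X=np.array([np.cos(yaw)*np.cos(t),np.sin(yaw)*np.cos(t),np.sin(t)]);Y=np.array([-np.sin(yaw),np.cos(yaw),0]);return np.c_[X,Y,np.cross(X,Y)]
def go(pos,B,st=None):
    "move for tool x along B's x, tool z along -B's z"
    st=st or bot.get_state();w,x,y,z=st["tool_rot"];T=R.from_quat([x,y,z,w])
    G=R.from_matrix(np.c_[B[:,0],-B[:,1],-B[:,2]])
    print("travel cm",(T.inv().apply(np.array(pos)-st["ee_pos"])*100).round(2),"rot",(T.inv()*G).as_rotvec().round(4),"deg",np.degrees((T.inv()*G).magnitude()).round(1))
E
python3 - <<'E'
from h import *
c=np.array([.5035,-.2078,.0445]);B=cast(-17,31)
print(c+B[:,2]*.114)
go([.48,.15,.28],cast(20,0)); go(c+B[:,2]*.114,B)
E
```

```text
[ 0.4473512  -0.19063359  0.14221707]
travel cm [-32.42  40.32  -6.63] rot [4.000e-04 1.000e-03 8.839e-01] deg 50.6
travel cm [-65.62  48.53   7.18] rot [-0.4123  0.4312  1.4893] deg 91.9
```

Call:
{"fn": "drive_tool", "kwargs": {"targets": [{"hand":0.27,"travel":[-4,5,-1],"rotation":[0,0,0.1]},{"hand":0.27,"travel":[-7,9,-2],"rotation":[0,0,0.2]},{"hand":0.27,"travel":[-10,13,-3],"rotation":[0,0,0.3]},{"hand":0.27,"travel":[-13,17,-4],"rotation":[0,0,0.4]},{"hand":0.27,"travel":[-16,21,-5],"rotation":[0,0,0.5]},{"hand":0.27,"travel":[-19,25,-6],"rotation":[0,0,0.6]},{"hand":0.27,"travel":[-22.5,29,-6],"rotation":[0,0,0.7]},{"hand":0.27,"travel":[-26,33,-6],"rotation":[0,0,0.8]},{"hand":0.27,"travel":[-29.5,36,-6],"rotation":[0,0,0.9]},{"hand":0.27,"travel":[-33,38,-6],"rotation":[0,0,1.0]},{"hand":0.27,"travel":[-37,40,-6],"rotation":[0,0,1.1]},{"hand":0.27,"travel":[-41,42,-5],"rotation":[-0.05,0.05,1.2]},{"hand":0.27,"travel":[-45,43.5,-4],"rotation":[-0.1,0.1,1.3]},{"hand":0.27,"travel":[-49,45,-3],"rotation":[-0.15,0.15,1.4]},{"hand":0.27,"travel":[-53,46,-2],"rotation":[-0.2,0.2,1.45]},{"hand":0.27,"travel":[-56,47,-1],"rotation":[-0.27,0.27,1.47]},{"hand":0.27,"travel":[-59,48,1],"rotation":[-0.34,0.35,1.48]},{"hand":0.27,"travel":[-62,48.5,3],"rotation":[-0.4,0.4,1.489]},{"hand":0.27,"travel":[-64,48.5,5],"rotation":[-0.4123,0.4312,1.4893]},{"hand":0.27,"travel":[-65.5,48.5,7],"rotation":[-0.4123,0.4312,1.4893]}]}}

```text
clock: 1.77
ee_pos: [0.4581, -0.1083, 0.1937]
tool_rot: [0.035, 0.955, -0.14, 0.26]
force: [1.0, 2.4, -0.1]
width: 0.0665
```

```bash
python3 - <<'E'
from h import *
c=np.array([.5035,-.2078,.0445]);B=cast(-17,31)
go(c+B[:,2]*.084,B)
E
```

```text
travel cm [-1.41  8.25  8.07] rot [-0.0083  0.0103  0.0033] deg 0.8
```

Call:
{"fn": "drive_tool", "kwargs": {"targets": [{"hand":0.27,"travel":[-0.4,2,1],"rotation":[0,0,0]},{"hand":0.27,"travel":[-0.8,5,3],"rotation":[-0.0083,0.0103,0.0033]},{"hand":0.27,"travel":[-1.2,7,5.5],"rotation":[-0.0083,0.0103,0.0033]},{"hand":0.27,"travel":[-1.41,8.25,7.5],"rotation":[-0.0083,0.0103,0.0033]},{"hand":0.27,"travel":[-1.41,8.25,8.07],"rotation":[-0.0083,0.0103,0.0033]},{"hand":0.27,"travel":[-1.41,8.25,8.07],"rotation":[-0.0083,0.0103,0.0033]},{"hand":0.27,"travel":[-1.41,8.25,8.07],"rotation":[-0.0083,0.0103,0.0033]}]}}

```text
clock: 2.35
ee_pos: [0.4636, -0.1801, 0.1298]
tool_rot: [0.034, 0.953, -0.14, 0.267]
force: [-0.3, 0.1, 0.1]
width: 0.0666
```

```bash
python3 - <<'E'
from h import *
c=np.array([.5035,-.2078,.0445]);B=cast(-17,31)
go(c+B[:,2]*.084,B)
st=bot.get_state();w,x,y,z=st["tool_rot"];T=R.from_quat([x,y,z,w]).as_matrix();p=st["ee_pos"]
a=bot.get_image("top")[:,:,::-1].copy();b=bot.get_image("scene")[:,:,::-1].copy()
cv2.imwrite("pics/t1.png",a);cv2.imwrite("pics/s1.png",b)
print(st["width"])
# predicted tip inner edges (tip centre lines)
for n in C: print(n,proj(n,[p,p+T[:,0]*.033,p-T[:,0]*.033]).round(1).tolist())
cv2.imwrite("pics/m3.png",np.hstack([crop(a,370,190,50,70,8),crop(b,275,145,50,70,8)]))
E
```

```text
travel cm [-0.44  1.5   1.27] rot [-0.0122 -0.0029  0.0012] deg 0.7
0.06658168251339351
scene [[319.3, 158.2], [312.0, 156.6], [326.3, 159.7]]
top [[389.7, 244.4], [393.6, 234.0], [385.8, 254.6]]
```

View pics/m3.png

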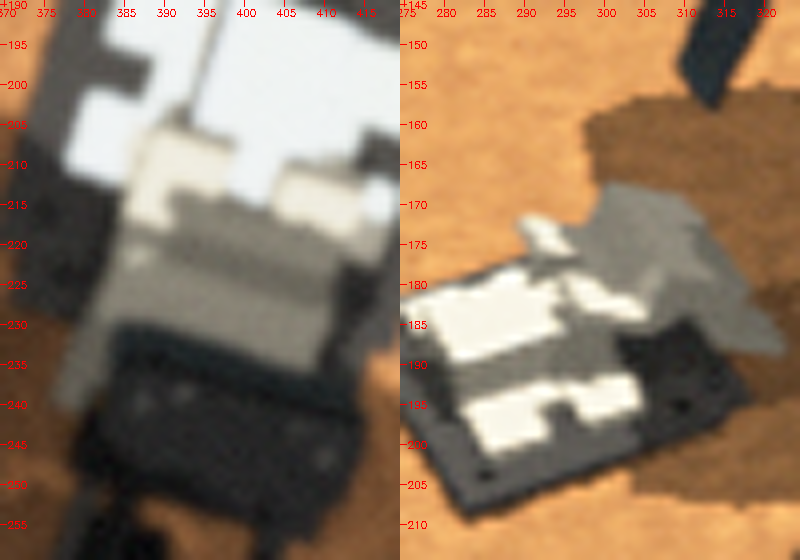

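The right panel (scene view) shows the far fingertip with its lowest point at about (313.5,158), while the arm was still moving. I'll let it settle at the hover and measure the tip numerically.

Call:
{"fn": "drive_tool", "kwargs": {"targets": [{"hand":0.27,"travel":[-0.44,1.5,1.27],"rotation":[-0.0122,-0.0029,0.0012]},{"hand":0.27,"travel":[-0.44,1.5,1.27],"rotation":[-0.0122,-0.0029,0.0012]},{"hand":0.27,"travel":[-0.44,1.5,1.27],"rotation":[-0.0122,-0.0029,0.0012]},{"hand":0.27,"travel":[-0.44,1.5,1.27],"rotation":[-0.0122,-0.0029,0.0012]}]}}

```text
clock: 2.78
ee_pos: [0.4619, -0.1949, 0.1162]
tool_rot: [0.039, 0.953, -0.143, 0.264]
force: [0.1, 1.0, 0.4]
width: 0.0664
```

```bash
python3 - <<'E'
from h import *
c=np.array([.5035,-.2078,.0445]);B=cast(-17,31)
b=bot.get_image("scene");a=bot.get_image("top")
go(c+B[:,2]*.084,B);st=bot.get_state();print(st["joint_vel"].round(3),st["q"].round(3))
w,x,y,z=st["tool_rot"];T=R.from_quat([x,y,z,w]).as_matrix();p=st["ee_pos"];w=st["width"]/2
print("pred +x tip corners scene (inner -y,+y, outer -y,+y)",proj("scene",[p+T@[w+d,s,0] for d in(0,.0135) for s in(.016,-.016)]).round(1).tolist())
print("top",proj("top",[p+T@[w+d,s,0] for d in(0,.0135) for s in(.016,-.016)]).round(1).tolist())
m=(b.max(2)<75).astype(np.uint8)
for r in range(140,176): 
    k=np.flatnonzero(m[r,295:340])+295
    if len(k):print(r,k.min(),k.max(),len(k))
cv2.imwrite("pics/s2.png",b[:,:,::-1]);cv2.imwrite("pics/t2.png",a[:,:,::-1])
E
```

```text
travel cm [0.02 0.03 0.01] rot [-0.0007  0.0008 -0.0007] deg 0.1
[ 0.002 -0.    -0.001  0.022 -0.002 -0.028] [-0.644  0.383  2.228  1.475  0.177 -1.774]
pred +x tip corners scene (inner -y,+y, outer -y,+y) [[307.8, 155.3], [311.5, 160.0], [304.7, 154.6], [308.5, 159.4]]
top [[404.5, 236.3], [392.7, 232.8], [406.2, 232.0], [394.3, 228.5]]
140 314 339 21
141 313 339 21
142 313 339 15
143 313 339 14
144 312 339 15
145 312 339 16
146 311 338 16
147 311 337 15
148 310 336 16
149 310 336 15
150 310 335 15
151 309 335 15
152 309 334 15
153 308 333 14
154 308 333 15
155 309 332 13
156 309 331 12
157 310 331 12
158 311 330 9
159 324 330 7
160 325 330 6
161 326 329 4
162 327 328 2
```

```bash
python3 - <<'E'
from h import *
a=cv2.imread("pics/t2.png");b=cv2.imread("pics/s2.png")
cv2.imwrite("pics/m4.png",np.hstack([crop(a,375,200,50,60,8),crop(b,285,135,50,60,8)]))
E
```

```text
(no output)
```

View pics/m4.png

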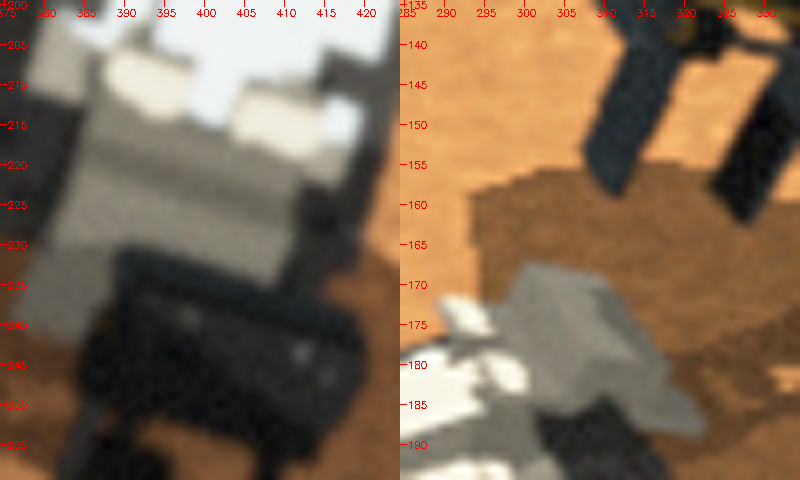

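The top view (left) shows the fingertip edge at about (400,233), in agreement with the prediction. In the scene view (right) the tip is at (311,158.5), about 1.3 px above the prediction. I'll trust the top camera more and use c=(0.5053,-0.2065).

```bash
python3 - <<'E'
from h import *
c=np.array([.5053,-.2065,.0445]);B=cast(-17,31)
go(c+B[:,2]*.03,B);go(c-B[:,2]*.005,B)
E
```

```text
travel cm [ 0.14 -0.14  5.47] rot [-0.0007  0.0008 -0.0007] deg 0.1
travel cm [ 0.14 -0.14  8.97] rot [-0.0007  0.0008 -0.0007] deg 0.1
```

Call:
{"fn": "drive_tool", "kwargs": {"targets": [{"hand":0.27,"travel":[0.14,-0.14,1],"rotation":[0,0,0]},{"hand":0.27,"travel":[0.14,-0.14,2.5],"rotation":[0,0,0]},{"hand":0.27,"travel":[0.14,-0.14,4],"rotation":[0,0,0]},{"hand":0.27,"travel":[0.14,-0.14,5],"rotation":[0,0,0]},{"hand":0.27,"travel":[0.14,-0.14,6],"rotation":[0,0,0]},{"hand":0.27,"travel":[0.14,-0.14,7],"rotation":[0,0,0]},{"hand":0.27,"travel":[0.14,-0.14,7.7],"rotation":[0,0,0]},{"hand":0.27,"travel":[0.14,-0.14,8.3],"rotation":[0,0,0]},{"hand":0.27,"travel":[0.14,-0.14,8.7],"rotation":[0,0,0]},{"hand":0.27,"travel":[0.14,-0.14,8.97],"rotation":[0,0,0]},{"hand":0.27,"travel":[0.14,-0.14,8.97],"rotation":[0,0,0]},{"hand":0.27,"travel":[0.14,-0.14,8.97],"rotation":[0,0,0]},{"hand":0.27,"travel":[0.14,-0.14,8.97],"rotation":[0,0,0]}]}}

```text
clock: 3.97
ee_pos: [0.5077, -0.2071, 0.0406]
tool_rot: [0.039, 0.953, -0.143, 0.264]
force: [-0.4, -0.6, -0.5]
width: 0.0667
```

Call:
{"fn": "drive_tool", "kwargs": {"targets": [{"hand":0.36,"travel":[0,0,0],"rotation":[0,0,0]},{"hand":0.4,"travel":[0,0,0],"rotation":[0,0,0]},{"hand":0.42,"travel":[0,0,0],"rotation":[0,0,0]},{"hand":0.43,"travel":[0,0,0],"rotation":[0,0,0]},{"hand":0.44,"travel":[0,0,0],"rotation":[0,0,0]},{"hand":0.44,"travel":[0,0,0],"rotation":[0,0,0]}], "squeeze": 5}}

```text
clock: 4.47
ee_pos: [0.5077, -0.2071, 0.0406]
tool_rot: [0.039, 0.953, -0.143, 0.264]
force: [-0.2, -0.0, 0.3]
width: 0.051
```

```bash
python3 - <<'E'
from h import *
print(bot.get_state()["force"],bot.get_state()["moment"])
a=bot.get_image("top")[:,:,::-1];b=bot.get_image("scene")[:,:,::-1]
cv2.imwrite("pics/m5.png",np.hstack([crop(a,375,200,50,60,8),crop(b,280,150,50,60,8)]))
E
```

```text
[-0.15076807 -0.04848531  0.2779168 ] [ 0.05635368  0.39061728 -0.03260739]
```

View pics/m5.png

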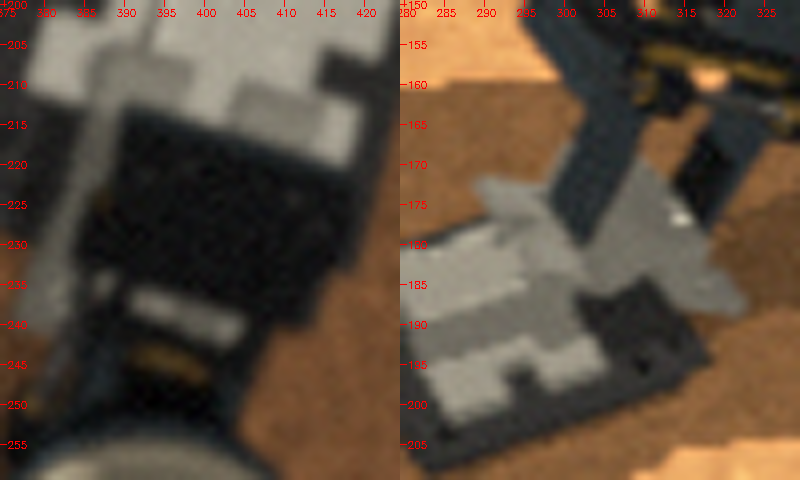

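The fingers straddle the crown: the tip is at (302,180) against its +x side in the scene view, and there is no contact force. Closing gently, then firmly.

Call:
{"fn": "drive_tool", "kwargs": {"targets": [{"hand":0.45,"travel":[0,0,0],"rotation":[0,0,0]},{"hand":0.46,"travel":[0,0,0],"rotation":[0,0,0]},{"hand":0.47,"travel":[0,0,0],"rotation":[0,0,0]},{"hand":0.48,"travel":[0,0,0],"rotation":[0,0,0]},{"hand":0.49,"travel":[0,0,0],"rotation":[0,0,0]},{"hand":0.5,"travel":[0,0,0],"rotation":[0,0,0]},{"hand":0.51,"travel":[0,0,0],"rotation":[0,0,0]},{"hand":0.52,"travel":[0,0,0],"rotation":[0,0,0]},{"hand":0.55,"travel":[0,0,0],"rotation":[0,0,0]}], "squeeze": 5}}

```text
clock: 5.32
ee_pos: [0.5076, -0.207, 0.0405]
tool_rot: [0.039, 0.953, -0.143, 0.264]
force: [-0.5, 0.4, -1.5]
width: 0.0462
```

Call:
{"fn": "drive_tool", "kwargs": {"targets": [{"hand":0.6,"travel":[0,0,0],"rotation":[0,0,0]},{"hand":0.6,"travel":[0,0,0],"rotation":[0,0,0]},{"hand":0.6,"travel":[0,0,0],"rotation":[0,0,0]},{"hand":0.6,"travel":[0,0,0],"rotation":[0,0,0]}], "squeeze": 40}}

```text
clock: 5.65
ee_pos: [0.5076, -0.2071, 0.0405]
tool_rot: [0.039, 0.953, -0.143, 0.264]
force: [-1.2, 0.4, -2.6]
width: 0.0456
```

```bash
python3 - <<'E'
from h import *
st=bot.get_state();print(st["force"],st["moment"],st["width"])
print(st["ee_pos"]);go(st["ee_pos"]+[0,0,.02],cast(-17,31))
a=bot.get_image("top")[:,:,::-1];cv2.imwrite("pics/t3.png",a)
a=bot.get_image("scene")[:,:,::-1];cv2.imwrite("pics/s3.png",a)
E
```

```text
[-1.23124842  0.4483154  -2.61142656] [0.09121696 0.66730189 0.04649583] 0.04556456574847807
[ 0.5076073  -0.20705471  0.04052257]
travel cm [ 1.03 -0.   -1.72] rot [-0.0008  0.0007 -0.0007] deg 0.1
```

Call:
{"fn": "drive_tool", "kwargs": {"targets": [{"hand":0.6,"travel":[0.05,0,-0.09],"rotation":[0,0,0]},{"hand":0.6,"travel":[0.1,0,-0.17],"rotation":[0,0,0]},{"hand":0.6,"travel":[0.2,0,-0.34],"rotation":[0,0,0]},{"hand":0.6,"travel":[0.31,0,-0.51],"rotation":[0,0,0]},{"hand":0.6,"travel":[0.52,0,-0.86],"rotation":[0,0,0]},{"hand":0.6,"travel":[0.82,0,-1.37],"rotation":[0,0,0]},{"hand":0.6,"travel":[1.24,0,-2.06],"rotation":[0,0,0]},{"hand":0.6,"travel":[1.75,0,-2.91],"rotation":[0,0,0]},{"hand":0.6,"travel":[2.4,0,-4],"rotation":[0,0,0]},{"hand":0.6,"travel":[3.1,0,-5.14],"rotation":[0,0,0]},{"hand":0.6,"travel":[4,0,-6.7],"rotation":[0,0,0]},{"hand":0.6,"travel":[5.15,0,-8.57],"rotation":[0,0,0]},{"hand":0.6,"travel":[6.2,0,-10.3],"rotation":[0,0,0]},{"hand":0.6,"travel":[7.2,0,-12],"rotation":[0,0,0]},{"hand":0.6,"travel":[7.2,0,-12],"rotation":[0,0,0]},{"hand":0.6,"travel":[7.2,0,-12],"rotation":[0,0,0]}]}}

```text
clock: 7.08
ee_pos: [0.5106, -0.2035, 0.1724]
tool_rot: [0.034, 0.953, -0.14, 0.267]
force: [0.2, 1.0, -3.3]
width: 0.0459
```

```bash
python3 - <<'E'
from h import *
st=bot.get_state();print(st["force"],st["width"],st["ee_pos"])
go([.5115,.218,.0746+.1],cast(-5.2,0))
a=bot.get_image("top")[:,:,::-1];b=bot.get_image("scene")[:,:,::-1]
cv2.imwrite("pics/t4.png",a);cv2.imwrite("pics/s4.png",b)
s0=cv2.imread("pics/scene0.png");t0=cv2.imread("pics/top0.png")
cv2.imwrite("pics/m6.png",np.vstack([np.hstack([crop(s0,260,140,70,70,4),crop(b,260,140,70,70,4)]),np.hstack([crop(t0,365,175,70,75,4),crop(a,365,175,70,75,4)])]))
E
```

```text
[ 0.17215474  0.96559903 -3.2660971 ] 0.04590391445162686 [ 0.51060335 -0.20350127  0.1723526 ]
travel cm [-10.31 -40.43  -6.01] rot [ 0.0438 -0.5434 -0.1963] deg 33.2
```

View pics/m6.png

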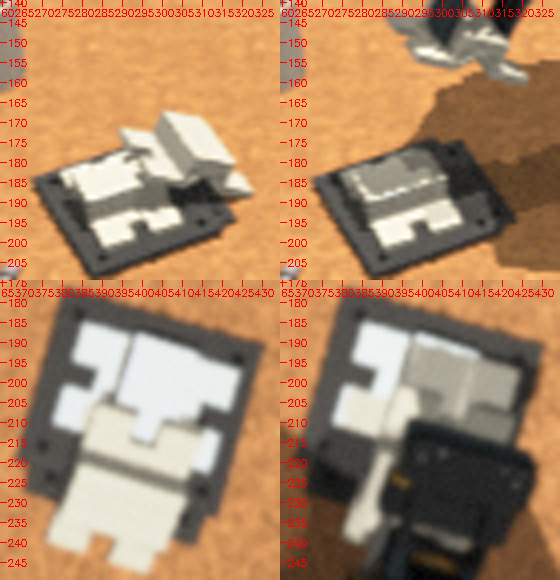

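Scene (top row) and top view (bottom row) before and after: the clamp is clear of the pile, and the under clamp and plates stay at the same pixels (slot (295,197), plate corner (285,208)). Next I carry it to above the seat and level it.

Call:
{"fn": "drive_tool", "kwargs": {"targets": [{"hand":0.6,"travel":[0,-1,-0.5],"rotation":[0,0,0]},{"hand":0.6,"travel":[-0.5,-3,-1],"rotation":[0,-0.05,-0.02]},{"hand":0.6,"travel":[-1,-5.5,-2],"rotation":[0.005,-0.1,-0.04]},{"hand":0.6,"travel":[-2,-8.5,-3],"rotation":[0.01,-0.15,-0.06]},{"hand":0.6,"travel":[-3,-11.5,-4],"rotation":[0.015,-0.2,-0.08]},{"hand":0.6,"travel":[-4,-14.5,-5],"rotation":[0.02,-0.26,-0.1]},{"hand":0.6,"travel":[-5,-17.5,-5.5],"rotation":[0.025,-0.32,-0.12]},{"hand":0.6,"travel":[-6,-20.5,-6],"rotation":[0.03,-0.38,-0.14]},{"hand":0.6,"travel":[-7,-23.5,-6],"rotation":[0.035,-0.44,-0.16]},{"hand":0.6,"travel":[-8,-26.5,-6],"rotation":[0.04,-0.5,-0.18]},{"hand":0.6,"travel":[-8.7,-29.5,-6],"rotation":[0.0438,-0.5434,-0.1963]},{"hand":0.6,"travel":[-9.3,-32.5,-6],"rotation":[0.0438,-0.5434,-0.1963]},{"hand":0.6,"travel":[-9.8,-35.5,-6],"rotation":[0.0438,-0.5434,-0.1963]},{"hand":0.6,"travel":[-10.1,-38,-6],"rotation":[0.0438,-0.5434,-0.1963]},{"hand":0.6,"travel":[-10.31,-39.5,-6],"rotation":[0.0438,-0.5434,-0.1963]},{"hand":0.6,"travel":[-10.31,-40.43,-6.01],"rotation":[0.0438,-0.5434,-0.1963]},{"hand":0.6,"travel":[-10.31,-40.43,-6.01],"rotation":[0.0438,-0.5434,-0.1963]},{"hand":0.6,"travel":[-10.31,-40.43,-6.01],"rotation":[0.0438,-0.5434,-0.1963]},{"hand":0.6,"travel":[-10.31,-40.43,-6.01],"rotation":[0.0438,-0.5434,-0.1963]},{"hand":0.6,"travel":[-10.31,-40.43,-6.01],"rotation":[0.0438,-0.5434,-0.1963]}]}}

```text
clock: 8.85
ee_pos: [0.5121, 0.2163, 0.1752]
tool_rot: [0.001, 0.999, -0.045, 0.002]
force: [0.9, 0.6, -4.0]
width: 0.0461
```

```bash
python3 - <<'E'
from h import *
st=bot.get_state();print(st["force"],st["width"],st["ee_pos"],st["joint_vel"].round(3))
go([.5115,.218,.0746+.03],cast(-5.2,0))
E
```

```text
[ 0.93198788  0.60793116 -4.04251489] 0.04609720456407876 [0.51213874 0.21634427 0.17522595] [ 0.    -0.002 -0.005 -0.005  0.001  0.009]
travel cm [-0.1  -0.18  7.06] rot [ 0.0025 -0.0035 -0.0001] deg 0.2
```

Call:
{"fn": "drive_tool", "kwargs": {"targets": [{"hand":0.6,"travel":[-0.1,-0.18,1],"rotation":[0,0,0]},{"hand":0.6,"travel":[-0.1,-0.18,2.5],"rotation":[0.0025,-0.0035,0]},{"hand":0.6,"travel":[-0.1,-0.18,4],"rotation":[0.0025,-0.0035,0]},{"hand":0.6,"travel":[-0.1,-0.18,5.3],"rotation":[0.0025,-0.0035,0]},{"hand":0.6,"travel":[-0.1,-0.18,6.3],"rotation":[0.0025,-0.0035,0]},{"hand":0.6,"travel":[-0.1,-0.18,7.06],"rotation":[0.0025,-0.0035,0]},{"hand":0.6,"travel":[-0.1,-0.18,7.06],"rotation":[0.0025,-0.0035,0]},{"hand":0.6,"travel":[-0.1,-0.18,7.06],"rotation":[0.0025,-0.0035,0]},{"hand":0.6,"travel":[-0.1,-0.18,7.06],"rotation":[0.0025,-0.0035,0]}]}}

```text
clock: 9.6
ee_pos: [0.5119, 0.2181, 0.1051]
tool_rot: [-0.0, 0.999, -0.045, 0.0]
force: [0.5, -0.2, -3.2]
width: 0.0459
```

```bash
python3 - <<'E'
from h import *
np.set_printoptions(precision=4,suppress=True)
st=bot.get_state();print(st["force"],st["ee_pos"])
a=bot.get_image("top")[:,:,::-1];b=bot.get_image("scene")[:,:,::-1]
cv2.imwrite("pics/t5.png",a);cv2.imwrite("pics/s5.png",b)
B=cast(-5.2,0);c=st["ee_pos"]+[0,0,.005]
for n in C: print(n,proj(n,[c+B@[sx*.058,sy*.038,-.009] for sx,sy in((1,1),(1,-1),(-1,1),(-1,-1))]).round(1).tolist())
cv2.imwrite("pics/m7.png",np.hstack([crop(a,215,182,50,75,8),crop(b,375,195,50,75,8)]))
E
```

```text
[ 0.538  -0.1593 -3.1543] [0.5119 0.2181 0.1051]
scene [[393.1, 245.0], [374.9, 230.2], [419.8, 226.5], [401.5, 213.0]]
top [[226.9, 203.8], [255.2, 206.2], [222.5, 247.1], [250.9, 249.6]]
```

View pics/m7.png

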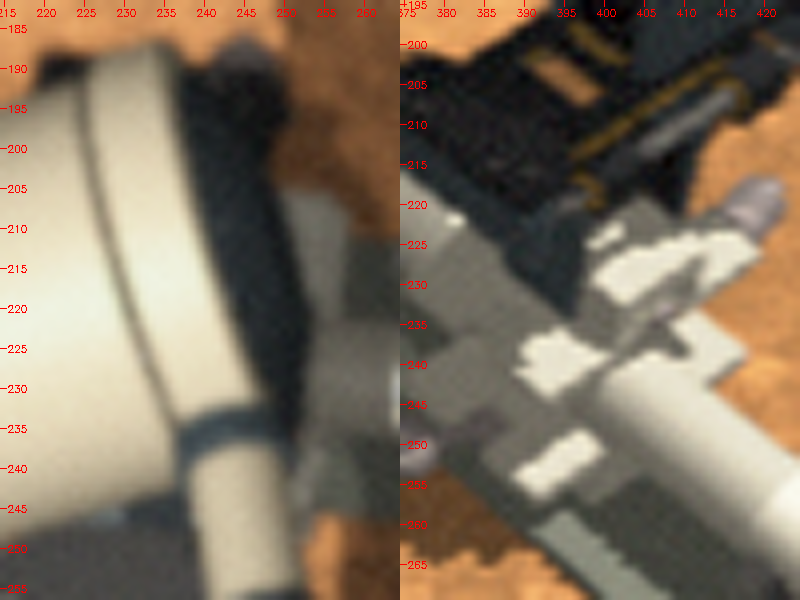

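The scene view shows the held clamp's ear corners at about (419.5,225.1) and (392.5,243.9), which matches the prediction plus the known 1.3 px bias. The lower ears' corners are at (417.5,238) and (392.5,256.5). Now the relative offset.

```bash
python3 - <<'E'
from h import *
np.set_printoptions(precision=4,suppress=True)
b=cv2.imread("pics/s5.png")
B=cast(-5.2,0);c=bot.get_state()["ee_pos"]+[0,0,.005]
for sx,hp,lp in((1,(392.5,243.9),(392.5,256.5)),(-1,(419.5,225.1),(417.5,238.))):
    H=onplane("scene",hp,c[2]-.009);L=onplane("scene",lp,.044)
    print("bias",H-(c+B@[sx*.058,.038,-.009]),"L-H in seat axes",B.T@(L-H))
    print("pred lower corner px if aligned",proj("scene",[c*[1,1,0]+[0,0,.044]+B@[sx*.058,.038,0]]))
E
```

```text
bias [-0.002  -0.0038  0.    ] L-H in seat axes [-0.0038  0.0043 -0.0573]
pred lower corner px if aligned [[391.1288 257.3333]]
bias [-0.0043 -0.0042  0.    ] L-H in seat axes [-0.0002  0.0027 -0.0573]
pred lower corner px if aligned [[417.0786 238.9589]]
```

Call:
{"fn": "drive_tool", "kwargs": {"targets": [{"hand":0.6,"travel":[-0.05,-0.15,0.5],"rotation":[0,0,0]},{"hand":0.6,"travel":[-0.05,-0.15,1.0],"rotation":[0,0,0]},{"hand":0.6,"travel":[-0.05,-0.15,1.5],"rotation":[0,0,0]},{"hand":0.6,"travel":[-0.05,-0.15,2.0],"rotation":[0,0,0]},{"hand":0.6,"travel":[-0.05,-0.15,2.4],"rotation":[0,0,0]},{"hand":0.6,"travel":[-0.05,-0.15,2.6],"rotation":[0,0,0]},{"hand":0.6,"travel":[-0.05,-0.15,2.6],"rotation":[0,0,0]},{"hand":0.6,"travel":[-0.05,-0.15,2.6],"rotation":[0,0,0]},{"hand":0.6,"travel":[-0.05,-0.15,2.6],"rotation":[0,0,0]}]}}

```text
clock: 10.45
ee_pos: [0.5118, 0.2198, 0.0794]
tool_rot: [-0.0, 0.999, -0.045, 0.001]
force: [-0.4, -0.3, -3.5]
width: 0.0459
```

```bash
python3 - <<'E'
from h import *
st=bot.get_state();print(st["force"],st["moment"],st["ee_pos"],st["width"])
go([.511,.2195,.0746],cast(-5.2,0))
E
```

```text
[-0.37770636 -0.26738014 -3.5075147 ] [-0.07582952  0.06257472 -0.04671934] [0.51175889 0.21975232 0.07944313] 0.04594072572821297
travel cm [-0.07  0.03  0.48] rot [-0.0006 -0.0013 -0.0001] deg 0.1
```

Call:
{"fn": "drive_tool", "kwargs": {"targets": [{"hand":0.6,"travel":[0,0,0.05],"rotation":[0,0,0]},{"hand":0.6,"travel":[0,0,0.1],"rotation":[0,0,0]},{"hand":0.6,"travel":[0,0,0.15],"rotation":[0,0,0]},{"hand":0.6,"travel":[0,0,0.2],"rotation":[0,0,0]},{"hand":0.6,"travel":[0,0,0.2],"rotation":[0,0,0]}]}}

```text
clock: 10.87
ee_pos: [0.5117, 0.2197, 0.0774]
tool_rot: [-0.0, 0.999, -0.045, 0.001]
force: [-0.2, -0.6, -3.3]
width: 0.0459
```

Call:
{"fn": "drive_tool", "kwargs": {"targets": [{"hand":0.6,"travel":[0,0,0.05],"rotation":[0,0,0]},{"hand":0.6,"travel":[0,0,0.1],"rotation":[0,0,0]},{"hand":0.6,"travel":[0,0,0.1],"rotation":[0,0,0]}]}}

```text
clock: 11.12
ee_pos: [0.5116, 0.2197, 0.0763]
tool_rot: [-0.0, 0.999, -0.045, 0.001]
force: [0.0, -0.9, -3.0]
width: 0.0459
```

Call:
{"fn": "drive_tool", "kwargs": {"targets": [{"hand":0.6,"travel":[0,0,0.05],"rotation":[0,0,0]},{"hand":0.6,"travel":[0,0,0.1],"rotation":[0,0,0]},{"hand":0.6,"travel":[0,0,0.1],"rotation":[0,0,0]}]}}

```text
clock: 11.37
ee_pos: [0.5117, 0.2198, 0.0758]
tool_rot: [-0.0, 0.999, -0.045, 0.001]
force: [-2.5, -0.8, 9.2]
width: 0.0462
```

Call:
{"fn": "drive_tool", "kwargs": {"targets": [{"hand":0.6,"travel":[-0.03,0,-0.05],"rotation":[0,0,0]},{"hand":0.6,"travel":[-0.06,0,-0.05],"rotation":[0,0,0]},{"hand":0.6,"travel":[-0.06,0,0],"rotation":[0,0,0]},{"hand":0.6,"travel":[-0.06,0,0.03],"rotation":[0,0,0]},{"hand":0.6,"travel":[-0.06,0,0.03],"rotation":[0,0,0]}]}}

```text
clock: 11.78
ee_pos: [0.511, 0.2198, 0.0753]
tool_rot: [-0.0, 0.999, -0.045, 0.001]
force: [-0.0, -0.1, -3.6]
width: 0.046
```

```bash
python3 - <<'E'
from h import *
st=bot.get_state();print(st["force"],st["moment"],st["ee_pos"],st["width"])
b=bot.get_image("scene")[:,:,::-1];cv2.imwrite("pics/s6.png",b)
B=cast(-5.2,0);c=st["ee_pos"]+[0,0,.005]
print(proj("scene",[c+B@[sx*.058,sy*.038,-.009] for sx,sy in((1,1),(1,-1),(-1,1),(-1,-1))]).round(1).tolist())
print(proj("scene",[c*[1,1,0]+[0,0,.044]+B@[sx*.058,sy*.038,0] for sx,sy in((1,1),(1,-1),(-1,1),(-1,-1))]).round(1).tolist())
cv2.imwrite("pics/m8.png",crop(b,375,210,55,55,10))
E
```

```text
[-0.02229914 -0.13987802 -3.55923267] [-0.15038648  0.07679804 -0.00203889] [0.51098395 0.21976226 0.07530987] 0.046035764129832284
[[392.7, 251.7], [374.9, 236.9], [419.0, 233.2], [401.0, 219.7]]
[[391.7, 257.5], [374.2, 242.7], [417.7, 239.1], [400.0, 225.5]]
```

View pics/m8.png

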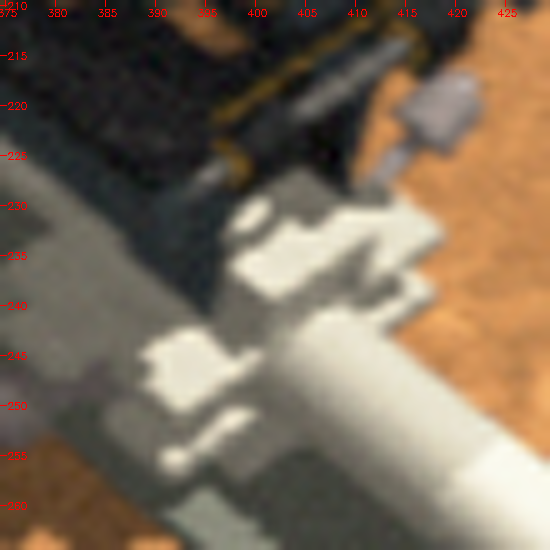

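The held ear corners are at (419,232.5) and (392.5,250.3), and the lower ears' at (418.1,238.3) and (391.5,256.5). Those are the separations expected when aligned, to within about 1 mm. Going down further.

Call:
{"fn": "drive_tool", "kwargs": {"targets": [{"hand":0.6,"travel":[0,0,0.03],"rotation":[0,0,0]},{"hand":0.6,"travel":[0,0,0.05],"rotation":[0,0,0]},{"hand":0.6,"travel":[0,0,0.05],"rotation":[0,0,0]}]}}

```text
clock: 12.08
ee_pos: [0.511, 0.2198, 0.0752]
tool_rot: [-0.0, 0.999, -0.045, 0.001]
force: [-1.0, -0.9, 6.0]
width: 0.0455
```

Call:
{"fn": "drive_tool", "kwargs": {"targets": [{"hand":0.6,"travel":[0,0,0.03],"rotation":[0,0,0]},{"hand":0.6,"travel":[0,0,0.05],"rotation":[0,0,0]},{"hand":0.6,"travel":[0,0,0.05],"rotation":[0,0,0]}]}}

```text
clock: 12.33
ee_pos: [0.5111, 0.2198, 0.0752]
tool_rot: [-0.0, 0.999, -0.045, 0.001]
force: [-3.4, -1.8, 9.3]
width: 0.0458
```

Call:
{"fn": "drive_tool", "kwargs": {"targets": [{"hand":0.6,"travel":[-0.04,0,0],"rotation":[0,0,0]},{"hand":0.6,"travel":[-0.04,0,0.02],"rotation":[0,0,0]},{"hand":0.6,"travel":[-0.04,0,0.02],"rotation":[0,0,0]}]}}

```text
clock: 12.58
ee_pos: [0.5109, 0.2199, 0.0751]
tool_rot: [-0.0, 0.999, -0.045, 0.001]
force: [-0.6, -0.5, 2.0]
width: 0.0456
```

Call:
{"fn": "drive_tool", "kwargs": {"targets": [{"hand":0.5,"travel":[0,0,0],"rotation":[0,0,0]},{"hand":0.48,"travel":[0,0,0],"rotation":[0,0,0]},{"hand":0.46,"travel":[0,0,0],"rotation":[0,0,0]},{"hand":0.44,"travel":[0,0,0],"rotation":[0,0,0]},{"hand":0.42,"travel":[0,0,0],"rotation":[0,0,0]},{"hand":0.39,"travel":[0,0,0],"rotation":[0,0,0]},{"hand":0.36,"travel":[0,0,0],"rotation":[0,0,0]},{"hand":0.36,"travel":[0,0,0],"rotation":[0,0,0]}], "squeeze": 3}}

```text
clock: 13.25
ee_pos: [0.5109, 0.2199, 0.0751]
tool_rot: [-0.0, 0.999, -0.045, 0.001]
force: [-0.3, 0.2, -0.3]
width: 0.0584
```

Call:
{"fn": "drive_tool", "kwargs": {"targets": [{"hand":0.36,"travel":[0,0,-0.3],"rotation":[0,0,0]},{"hand":0.36,"travel":[0,0,-1],"rotation":[0,0,0]},{"hand":0.36,"travel":[0,0,-2],"rotation":[0,0,0]},{"hand":0.36,"travel":[0,0,-3.5],"rotation":[0,0,0]},{"hand":0.36,"travel":[0,0,-6],"rotation":[0,0,0]},{"hand":0.36,"travel":[0,0,-9],"rotation":[0,0,0]},{"hand":0.36,"travel":[-4,0,-11],"rotation":[0,0,0.12]},{"hand":0.36,"travel":[-7,3,-11],"rotation":[0,0,0.24]},{"hand":0.36,"travel":[-9,7,-11],"rotation":[0,0,0.36]},{"hand":0.36,"travel":[-10,11,-11],"rotation":[0,0,0.48]},{"hand":0.36,"travel":[-10,14,-11],"rotation":[0,0,0.6]},{"hand":0.36,"travel":[-10,17,-11],"rotation":[0,0,0.72]},{"hand":0.36,"travel":[-10,20,-11],"rotation":[0,0,0.84]},{"hand":0.36,"travel":[-10,20,-11],"rotation":[0,0,0.96]},{"hand":0.36,"travel":[-10,20,-11],"rotation":[0,0,1.08]},{"hand":0.36,"travel":[-10,20,-11],"rotation":[0,0,1.2]},{"hand":0.36,"travel":[-10,20,-11],"rotation":[0,0,1.2]}]}}

```text
clock: 14.67
ee_pos: [0.3931, 0.0294, 0.1856]
tool_rot: [-0.001, 0.797, -0.604, 0.001]
force: [-0.2, 0.1, -0.6]
width: 0.0586
```

```bash
python3 - <<'E'
from h import *
st=bot.get_state();print(st["force"],st["ee_pos"],st["q"].round(2))
b=bot.get_image("scene")[:,:,::-1];a=bot.get_image("top")[:,:,::-1];cv2.imwrite("pics/s7.png",b);cv2.imwrite("pics/t7.png",a)
cv2.imwrite("pics/m9.png",np.hstack([crop(a,215,182,50,84,7),crop(b,368,200,62,84,7)]))
E
```

```text
[-0.22254834  0.14692141 -0.59391824] [0.39312526 0.02944461 0.18559729] [-0.08  0.21  1.92  0.    1.01  1.22]
```

View pics/m9.png

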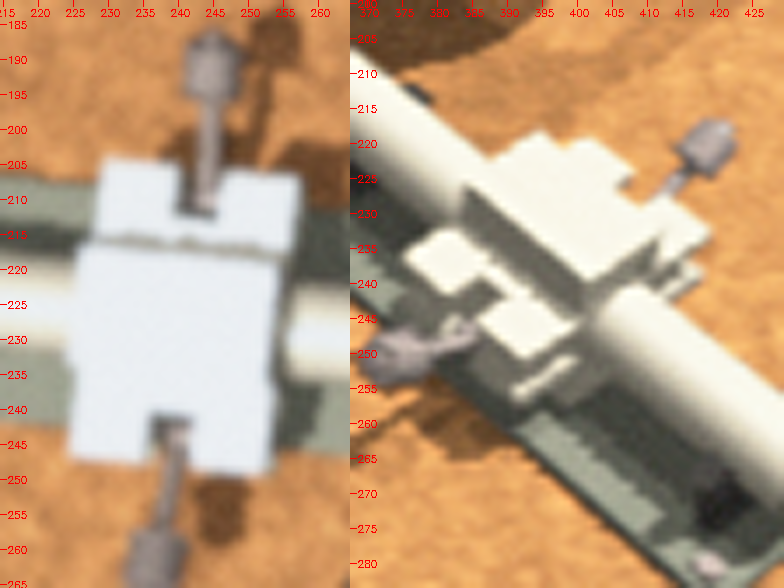

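The clamp sits level over the tube. In the top view its ear corners are at (228.8,203.9), (257.4,206.9), (224.2,247.2) and (252.8,249.4), and both bolt roots lie in the middle of their slots. I'll check the offset against the lower half and work out the bolt grips.

```bash
python3 - <<'E'
from h import *
np.set_printoptions(precision=4,suppress=True)
U=[onplane("top",p,.0706) for p in((228.8,203.9),(257.4,206.9),(224.2,247.2),(252.8,249.4))];c=sum(U)/4
v=U[0]-U[2]+U[1]-U[3];print("upper",c,np.degrees(np.arctan2(v[1],v[0])),"lower was .5119 .2184")
B=cast(-5.2,0)
s=np.array([.5109,.2192,0])
# gripping: tool x along seat y (world -y side): axis B2 with x = -Yseat
B2=cast(-95.2,0)
for n,sg,th in(("near",-1,.98),("far",1,1.0)):
    for t in(th,0):
        g=s+B@[sg*(.047+.062*np.sin(t)),0,.04+.062*np.cos(t)]
        print(n,t,"grasp",g, [proj(k,[g]).round(1).tolist() for k in C])
        print(np.linalg.norm(g[:2]))
g=s+B@[-(.047+.062*np.sin(.98)),0,.04+.062*np.cos(.98)]
go(g+[0,0,-.019+.06],B2);go(g+[0,0,-.019],B2)
E
```

```text
upper [0.5119 0.2177 0.0706] -5.607142352453835 lower was .5119 .2184
near 0.98 grasp [0.4128 0.2281 0.0745] [[[418.5, 219.7]], [[236.4, 263.4]]]
0.4716540168787979
near 0 grasp [0.4641 0.2235 0.102 ] [[[408.5, 221.1]], [[236.6, 244.6]]]
0.5150892799298843
far 1.0 grasp [0.6097 0.2102 0.0735] [[[373.7, 250.2]], [[243.7, 191.0]]]
0.644886084667181
far 0 grasp [0.5577 0.2149 0.102 ] [[[387.0, 235.5]], [[240.2, 209.4]]]
0.5976921730299916
travel cm [-18.49  -7.44   6.99] rot [-0.0031  0.0003  0.3752] deg 21.5
travel cm [-18.49  -7.42  12.99] rot [-0.0031  0.0003  0.3752] deg 21.5
```

```bash
cat >> h.py <<'E'
S=np.array([.5109,.2195,0]);B=cast(-5.2,0);B2=cast(-95.2,0)
def nut(sg,t,up=0): return S+B@[sg*(.047+.062*np.sin(t)),0,.04+.062*np.cos(t)-.019+up]
E
python3 - <<'E'
from h import *
go(nut(-1,.95,.06),B2);go(nut(-1,.95),B2)
E
```

```text
travel cm [-18.48  -7.55   6.84] rot [-3.100e-03  3.000e-04  3.752e-01] deg 21.5
travel cm [-18.48  -7.53  12.84] rot [-3.100e-03  3.000e-04  3.752e-01] deg 21.5
```

Call:
{"fn": "drive_tool", "kwargs": {"targets": [{"hand":0.36,"travel":[-2,-1,0],"rotation":[0,0,0.1]},{"hand":0.36,"travel":[-5,-2,0],"rotation":[0,0,0.2]},{"hand":0.36,"travel":[-8,-4,1],"rotation":[0,0,0.3]},{"hand":0.36,"travel":[-11,-5,2],"rotation":[-0.0031,0,0.375]},{"hand":0.36,"travel":[-14,-6,3],"rotation":[-0.0031,0,0.375]},{"hand":0.36,"travel":[-16.5,-7,4.5],"rotation":[-0.0031,0,0.375]},{"hand":0.36,"travel":[-18,-7.5,6],"rotation":[-0.0031,0,0.375]},{"hand":0.36,"travel":[-18.5,-7.55,6.84],"rotation":[-0.0031,0,0.375]},{"hand":0.36,"travel":[-18.5,-7.55,6.84],"rotation":[-0.0031,0,0.375]},{"hand":0.36,"travel":[-18.5,-7.55,6.84],"rotation":[-0.0031,0,0.375]},{"hand":0.36,"travel":[-18.5,-7.55,6.84],"rotation":[-0.0031,0,0.375]}]}}

```text
clock: 15.68
ee_pos: [0.414, 0.2277, 0.1178]
tool_rot: [0.0, -0.675, 0.738, 0.0]
force: [0.0, -0.1, 0.6]
width: 0.0581
```

```bash
python3 - <<'E'
from h import *
go(nut(-1,.95),B2);print(bot.get_state()["ee_pos"])
E
```

```text
travel cm [-0.06  0.02  6.07] rot [-0.0003  0.0003  0.0008] deg 0.1
[0.41401146 0.22772799 0.11778936]
```

Call:
{"fn": "drive_tool", "kwargs": {"targets": [{"hand":0.36,"travel":[-0.06,0,1],"rotation":[0,0,0]},{"hand":0.36,"travel":[-0.06,0,2.2],"rotation":[0,0,0]},{"hand":0.36,"travel":[-0.06,0,3.4],"rotation":[0,0,0]},{"hand":0.36,"travel":[-0.06,0,4.5],"rotation":[0,0,0]},{"hand":0.36,"travel":[-0.06,0,5.4],"rotation":[0,0,0]},{"hand":0.36,"travel":[-0.06,0,6.07],"rotation":[0,0,0]},{"hand":0.36,"travel":[-0.06,0,6.07],"rotation":[0,0,0]},{"hand":0.36,"travel":[-0.06,0,6.07],"rotation":[0,0,0]}]}}

```text
clock: 16.35
ee_pos: [0.4142, 0.2281, 0.0573]
tool_rot: [0.0, -0.675, 0.738, 0.0]
force: [-0.8, -0.5, 0.2]
width: 0.0586
```

Call:
{"fn": "drive_tool", "kwargs": {"targets": [{"hand":0.6,"travel":[0,0,0],"rotation":[0,0,0]},{"hand":0.66,"travel":[0,0,0],"rotation":[0,0,0]},{"hand":0.7,"travel":[0,0,0],"rotation":[0,0,0]},{"hand":0.72,"travel":[0,0,0],"rotation":[0,0,0]},{"hand":0.74,"travel":[0,0,0],"rotation":[0,0,0]},{"hand":0.76,"travel":[0,0,0],"rotation":[0,0,0]},{"hand":0.8,"travel":[0,0,0],"rotation":[0,0,0]},{"hand":0.8,"travel":[0,0,0],"rotation":[0,0,0]}], "squeeze": 10}}

```text
clock: 17.02
ee_pos: [0.4142, 0.228, 0.0573]
tool_rot: [0.0, -0.675, 0.738, -0.0]
force: [0.0, -1.1, 0.2]
width: 0.023
```

```bash
python3 - <<'E'
from h import *
st=bot.get_state();print(st["ee_pos"],st["force"],st["width"])
for t in(.85,.75,.65,.55,.45,.35,.25,.15,.05,0,-.03): print(t,end=" ");go(nut(-1,t),B2)
E
```

```text
[0.41418039 0.22802295 0.05731385] [ 0.01593937 -1.06684348  0.1802147 ] 0.02300177026409633
0.85 travel cm [-0.03 -0.35 -0.46] rot [-0.0002  0.0002  0.0007] deg 0.0
0.75 travel cm [-0.03 -0.78 -0.9 ] rot [-0.0002  0.0002  0.0007] deg 0.0
0.65 travel cm [-0.03 -1.26 -1.3 ] rot [-0.0002  0.0002  0.0007] deg 0.0
0.55 travel cm [-0.03 -1.77 -1.65] rot [-0.0002  0.0002  0.0007] deg 0.0
0.45 travel cm [-0.03 -2.31 -1.95] rot [-0.0002  0.0002  0.0007] deg 0.0
0.35 travel cm [-0.03 -2.88 -2.19] rot [-0.0002  0.0002  0.0007] deg 0.0
0.25 travel cm [-0.03 -3.48 -2.38] rot [-0.0002  0.0002  0.0007] deg 0.0
0.15 travel cm [-0.03 -4.08 -2.5 ] rot [-0.0002  0.0002  0.0007] deg 0.0
0.05 travel cm [-0.03 -4.7  -2.56] rot [-0.0002  0.0002  0.0007] deg 0.0
0 travel cm [-0.02 -5.01 -2.57] rot [-0.0002  0.0002  0.0007] deg 0.0
-0.03 travel cm [-0.02 -5.2  -2.56] rot [-0.0002  0.0002  0.0007] deg 0.0
```

Call:
{"fn": "drive_tool", "kwargs": {"targets": [{"hand":0.8,"travel":[0,-0.17,-0.23],"rotation":[0,0,0]},{"hand":0.8,"travel":[0,-0.35,-0.46],"rotation":[0,0,0]},{"hand":0.8,"travel":[0,-0.56,-0.68],"rotation":[0,0,0]},{"hand":0.8,"travel":[0,-0.78,-0.9],"rotation":[0,0,0]},{"hand":0.8,"travel":[0,-1.26,-1.3],"rotation":[0,0,0]},{"hand":0.8,"travel":[0,-1.77,-1.65],"rotation":[0,0,0]},{"hand":0.8,"travel":[0,-2.31,-1.95],"rotation":[0,0,0]},{"hand":0.8,"travel":[0,-2.6,-2.07],"rotation":[0,0,0]},{"hand":0.8,"travel":[0,-2.88,-2.19],"rotation":[0,0,0]},{"hand":0.8,"travel":[0,-2.88,-2.19],"rotation":[0,0,0]},{"hand":0.8,"travel":[0,-2.88,-2.19],"rotation":[0,0,0]}]}}

```text
clock: 17.93
ee_pos: [0.4438, 0.2251, 0.0795]
tool_rot: [0.0, -0.674, 0.738, -0.0]
force: [-0.0, -5.7, 1.2]
width: 0.0232
```

Call:
{"fn": "drive_tool", "kwargs": {"targets": [{"hand":0.8,"travel":[0,-0.3,-0.1],"rotation":[0,0,0]},{"hand":0.8,"travel":[0,-0.6,-0.19],"rotation":[0,0,0]},{"hand":0.8,"travel":[0,-0.9,-0.26],"rotation":[0,0,0]},{"hand":0.8,"travel":[0,-1.2,-0.31],"rotation":[0,0,0]},{"hand":0.8,"travel":[0,-1.5,-0.35],"rotation":[0,0,0]},{"hand":0.8,"travel":[0,-1.8,-0.37],"rotation":[0,0,0]},{"hand":0.8,"travel":[0,-2.0,-0.38],"rotation":[0,0,0]},{"hand":0.8,"travel":[0,-2.1,-0.38],"rotation":[0,0,0]},{"hand":0.8,"travel":[0,-2.1,-0.38],"rotation":[0,0,0]},{"hand":0.8,"travel":[0,-2.1,-0.38],"rotation":[0,0,0]}]}}

```text
clock: 18.77
ee_pos: [0.4626, 0.223, 0.0828]
tool_rot: [-0.001, -0.674, 0.738, 0.001]
force: [-11.8, -1.6, -1.9]
width: 0.0232
```

```bash
python3 - <<'E'
from h import *
st=bot.get_state();print(st["ee_pos"],st["force"],st["moment"],st["width"],nut(-1,0))
b=bot.get_image("scene")[:,:,::-1];a=bot.get_image("top")[:,:,::-1]
cv2.imwrite("pics/m10.png",np.hstack([crop(a,215,182,50,84,7),crop(b,368,200,62,84,7)]))
E
```

```text
[0.46263304 0.22298841 0.08283261] [-11.83935402  -1.56461351  -1.9086468 ] [-0.25160361  2.47253886 -0.0033722 ] 0.02324232549007634 [0.46409343 0.22375973 0.083     ]
```

Contact rises to 11.8 N at x=0.4626, about 1.5 mm short of the estimate, which looks like the bolt's upright stop. I'll relax, release, lift and look.

Call:
{"fn": "drive_tool", "kwargs": {"targets": [{"hand":0.8,"travel":[0,0.0,0],"rotation":[0,0,0]},{"hand":0.8,"travel":[0,0.0,0],"rotation":[0,0,0]},{"hand":0.7,"travel":[0,0,0],"rotation":[0,0,0]},{"hand":0.65,"travel":[0,0,0],"rotation":[0,0,0]},{"hand":0.55,"travel":[0,0,0],"rotation":[0,0,0]},{"hand":0.45,"travel":[0,0,0],"rotation":[0,0,0]},{"hand":0.4,"travel":[0,0,0],"rotation":[0,0,0]},{"hand":0.4,"travel":[0,0,0],"rotation":[0,0,0]},{"hand":0.4,"travel":[0,0,-0.5],"rotation":[0,0,0]},{"hand":0.4,"travel":[0,0,-2],"rotation":[0,0,0]},{"hand":0.4,"travel":[0,0,-4],"rotation":[0,0,0]},{"hand":0.4,"travel":[0,0,-7],"rotation":[0,0,0]},{"hand":0.4,"travel":[0,0,-9],"rotation":[0,0,0]},{"hand":0.4,"travel":[0,4,-9],"rotation":[0,0,0]},{"hand":0.4,"travel":[2,8,-9],"rotation":[0,0,0]},{"hand":0.4,"travel":[6,9,-9],"rotation":[0,0,0]},{"hand":0.4,"travel":[10,9,-9],"rotation":[0,0,0]},{"hand":0.4,"travel":[14,9,-9],"rotation":[0,0,0]},{"hand":0.4,"travel":[18,9,-9],"rotation":[0,0,0]},{"hand":0.4,"travel":[20,9,-9],"rotation":[0,0,0]}]}}

```text
clock: 20.53
ee_pos: [0.3544, 0.0292, 0.1738]
tool_rot: [-0.001, -0.674, 0.739, 0.0]
force: [0.5, 0.3, -0.3]
width: 0.0544
```

```bash
python3 - <<'E'
from h import *
np.set_printoptions(precision=4,suppress=True)
st=bot.get_state();print(st["ee_pos"],st["force"])
b=bot.get_image("scene")[:,:,::-1];a=bot.get_image("top")[:,:,::-1]
cv2.imwrite("pics/s8.png",b);cv2.imwrite("pics/t8.png",a)
cv2.imwrite("pics/m11.png",np.hstack([crop(a,215,182,50,84,7),crop(b,368,200,62,84,7)]))
for sg in(-1,1):
  for t in(0,.1): print(sg,t,[proj(k,[S+B@[sg*(.047+r*np.sin(t)),0,.04+r*np.cos(t)] for r in(.062,.073)]).round(1).tolist() for k in C])
E
```

```text
[0.3544 0.0292 0.1738] [ 0.48    0.3377 -0.3039]
-1 0 [[[408.6, 221.1], [409.1, 218.7]], [[236.5, 244.6], [235.8, 244.7]]]
-1 0.1 [[[410.0, 220.3], [410.7, 217.7]], [[236.3, 246.9], [235.6, 247.5]]]
1 0 [[[387.1, 235.6], [387.4, 233.1]], [[240.1, 209.4], [239.4, 209.2]]]
1 0.1 [[[385.6, 236.6], [385.6, 234.3]], [[240.3, 207.1], [239.7, 206.5]]]
```

View pics/m11.png

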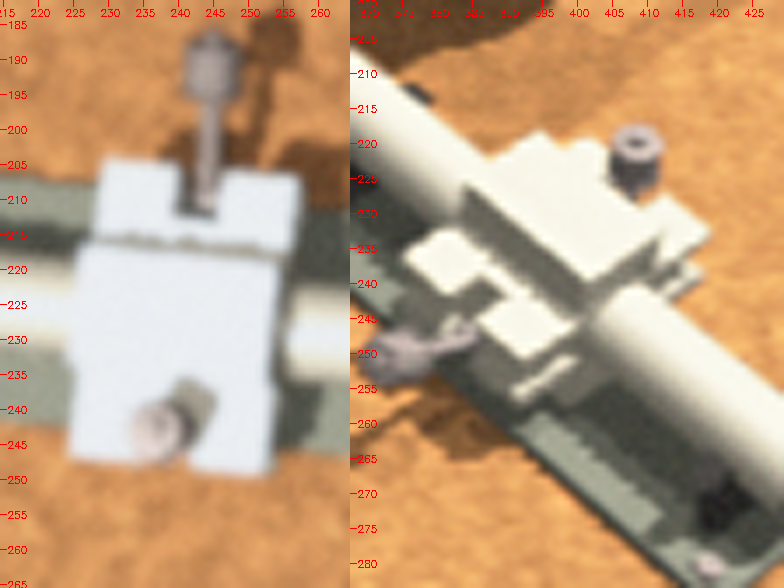

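The near bolt now stands in its slot: its nut top is at (237.1,242.9) in the top view. That is about 1.5 px inboard of the upright prediction, so I'll check the camera bias against the crown edge (row about 217.5 at col 240.2) and the ear corners.

```bash
python3 - <<'E'
from h import *
t=cv2.imread("pics/t8.png")
print("crown far edge mid",proj("top",[S+B@[.023,0,.0966]]).round(1))
print("upper ears",proj("top",[S+B@[sx*.058,sy*.038,.0706] for sx,sy in((1,1),(1,-1),(-1,1),(-1,-1))]).round(1).tolist(),"obs 228.8 203.9|257.4 206.9|224.2 247.2|252.8 249.4")
print("nut top, theta 0,-.05",proj("top",[S+B@[-(.047+.068*np.sin(q)),0,.04+.068*np.cos(q)] for q in(0,-.05)]).round(1).tolist())
# nut mask: pinkish on white
h=cv2.cvtColor(t,cv2.COLOR_BGR2HSV).astype(int);roi=(slice(230,256),slice(226,250))
d=t.astype(int);m=((d[...,2]-d[...,0])>5)[roi].astype(np.uint8)
g=t[...,1].astype(int)[roi]
for r in range(4,22):print(230+r,' '.join("%3d/%3d"%(g[r,c],(d[...,2]-d[...,0])[roi][r,c]) for c in range(4,18)))
E
```

```text
crown far edge mid [[239.5 218.4]]
upper ears [[228.5, 204.8], [256.1, 207.2], [224.1, 247.2], [251.9, 249.6]] obs 228.8 203.9|257.4 206.9|224.2 247.2|252.8 249.4
nut top, theta 0,-.05 [[236.2, 244.7], [236.3, 243.4]]
234 237/ -8 238/ -7 239/ -7 238/ -7 239/ -8 238/ -8 238/ -7 238/ -7 238/ -9 239/ -7 238/ -8 236/ -8 236/ -8 237/ -8
235 239/ -7 239/ -8 238/ -8 238/ -8 239/ -8 239/ -8 239/ -8 239/ -7 237/ -8 234/ -7 225/ -8 219/ -6 221/ -8 231/ -7
236 239/ -8 240/ -7 238/ -8 238/ -8 238/ -7 237/ -9 238/ -8 238/ -8 235/ -8 224/ -8 196/  1 183/  6 189/  4 206/ -1
237 239/ -7 239/ -8 239/ -8 238/ -7 237/ -8 238/ -8 238/ -8 236/ -8 229/ -7 205/ -3 175/ 12 166/ 18 164/ 17 179/ 12
238 238/ -7 237/ -8 239/ -8 238/ -7 237/ -7 235/ -7 232/ -6 225/ -7 206/ -3 178/  3 157/ 15 154/ 20 159/ 20 164/ 19
239 238/ -7 239/ -8 237/ -8 237/ -8 231/ -6 219/ -6 208/ -4 192/  4 165/ 11 139/ 13 132/ 17 138/ 16 152/ 18 160/ 19
240 240/ -8 238/ -8 235/ -7 228/ -6 217/ -1 198/  7 189/ 13 180/ 16 161/ 19 141/ 16 112/ 16 113/ 15 136/ 18 152/ 19
241 239/ -8 239/ -8 236/ -6 225/ -3 207/  8 195/ 19 182/ 19 169/ 19 17
[... 505 characters left out ...]
/ -2
246 235/ -4 234/ -6 235/ -4 230/ -1 218/  9 212/ 18 215/ 20 210/ 20 189/ 19 169/ 23 155/ 30 163/ 28 200/  7 227/ -5
247 215/ 21 216/ 19 217/ 17 216/ 17 209/ 21 200/ 32 192/ 34 182/ 32 164/ 32 152/ 47 161/ 62 177/ 52 214/ 13 232/ -5
248 174/ 79 175/ 78 180/ 74 181/ 67 181/ 59 172/ 65 162/ 73 149/ 74 148/ 68 153/ 78 156/ 94 168/ 81 199/ 39 217/ 16
249 151/112 152/115 158/114 161/107 152/100 149/103 149/108 145/106 142/105 143/108 148/114 156/105 169/ 82 180/ 62
250 142/118 148/121 151/120 149/121 145/115 143/118 149/118 149/121 146/118 152/117 151/120 151/117 148/110 151/102
251 142/121 148/119 150/119 151/120 151/119 149/119 152/118 155/121 151/120 148/116 148/121 149/119 142/115 139/111
```

```bash
python3 - <<'E'
from h import *
go(nut(1,1.0,.08),B2);go(nut(1,1.0),B2)
E
```

```text
travel cm [-20.41 -23.66   3.85] rot [ 0.002  -0.0014 -0.0032] deg 0.2
travel cm [-20.42 -23.68  11.85] rot [ 0.002  -0.0014 -0.0032] deg 0.2
```

Call:
{"fn": "drive_tool", "kwargs": {"targets": [{"hand":0.36,"travel":[-1,-1,-1],"rotation":[0,0,0]},{"hand":0.36,"travel":[-2.5,-3,-2],"rotation":[0,0,0]},{"hand":0.36,"travel":[-4.5,-5.5,-2],"rotation":[0,0,0]},{"hand":0.36,"travel":[-6.5,-8,-2],"rotation":[0,0,0]},{"hand":0.36,"travel":[-8.5,-10.5,-2],"rotation":[0,0,0]},{"hand":0.36,"travel":[-10.5,-13,-2],"rotation":[0,0,0]},{"hand":0.36,"travel":[-12.5,-15.5,-2],"rotation":[0,0,0]},{"hand":0.36,"travel":[-14.5,-18,-2],"rotation":[0,0,0]},{"hand":0.36,"travel":[-16.5,-20.5,-1],"rotation":[0,0,0]},{"hand":0.36,"travel":[-18.5,-22.5,0],"rotation":[0,0,0]},{"hand":0.36,"travel":[-20,-23.6,1.5],"rotation":[0,0,0]},{"hand":0.36,"travel":[-20.41,-23.66,3],"rotation":[0.002,-0.0014,-0.003]},{"hand":0.36,"travel":[-20.41,-23.66,3.85],"rotation":[0.002,-0.0014,-0.003]},{"hand":0.36,"travel":[-20.41,-23.66,3.85],"rotation":[0.002,-0.0014,-0.003]},{"hand":0.36,"travel":[-20.41,-23.66,3.85],"rotation":[0.002,-0.0014,-0.003]},{"hand":0.36,"travel":[-20.41,-23.66,3.85],"rotation":[0.002,-0.0014,-0.003]},{"hand":0.36,"travel":[-20.41,-23.66,3.85],"rotation":[0.002,-0.0014,-0.003]}]}}

```text
clock: 22.05
ee_pos: [0.6099, 0.2104, 0.1357]
tool_rot: [0.001, -0.674, 0.739, -0.0]
force: [0.7, -0.9, -0.6]
width: 0.0584
```

```bash
python3 - <<'E'
from h import *
go(nut(1,1.0),B2)
E
```

```text
travel cm [-0.01  0.04  8.12] rot [-0.0014  0.0005 -0.0007] deg 0.1
```

Call:
{"fn": "drive_tool", "kwargs": {"targets": [{"hand":0.36,"travel":[0,0,1],"rotation":[0,0,0]},{"hand":0.36,"travel":[0,0,2.5],"rotation":[0,0,0]},{"hand":0.36,"travel":[0,0,4],"rotation":[0,0,0]},{"hand":0.36,"travel":[0,0,5.5],"rotation":[0,0,0]},{"hand":0.36,"travel":[0,0,6.8],"rotation":[0,0,0]},{"hand":0.36,"travel":[0,0,7.6],"rotation":[0,0,0]},{"hand":0.36,"travel":[0,0,8.1],"rotation":[0,0,0]},{"hand":0.36,"travel":[0,0,8.1],"rotation":[0,0,0]},{"hand":0.36,"travel":[0,0,8.1],"rotation":[0,0,0]}]}}

```text
clock: 22.8
ee_pos: [0.6103, 0.2104, 0.0551]
tool_rot: [0.001, -0.674, 0.739, -0.0]
force: [-0.5, 0.6, -0.4]
width: 0.0583
```

Call:
{"fn": "drive_tool", "kwargs": {"targets": [{"hand":0.6,"travel":[0,0,0],"rotation":[0,0,0]},{"hand":0.66,"travel":[0,0,0],"rotation":[0,0,0]},{"hand":0.7,"travel":[0,0,0],"rotation":[0,0,0]},{"hand":0.72,"travel":[0,0,0],"rotation":[0,0,0]},{"hand":0.74,"travel":[0,0,0],"rotation":[0,0,0]},{"hand":0.76,"travel":[0,0,0],"rotation":[0,0,0]},{"hand":0.8,"travel":[0,0,0],"rotation":[0,0,0]},{"hand":0.8,"travel":[0,0,0],"rotation":[0,0,0]}], "squeeze": 10}}

```text
clock: 23.47
ee_pos: [0.6102, 0.2082, 0.055]
tool_rot: [-0.0, -0.674, 0.739, -0.001]
force: [1.1, -17.7, 2.0]
width: 0.0236
```

```bash
python3 - <<'E'
from h import *
st=bot.get_state();print(st["ee_pos"],st["force"],st["width"])
for t in(.9,.8,.6,.4,.2,0): print(t,end=" ");go(nut(1,t),B2)
E
```

```text
[0.61017612 0.20820209 0.05503748] [  1.09258417 -17.67416439   1.95717357] 0.023646180985567485
0.9 travel cm [-0.22  0.43 -0.45] rot [-0.0015 -0.0025 -0.0005] deg 0.2
0.8 travel cm [-0.22  0.84 -0.92] rot [-0.0015 -0.0025 -0.0005] deg 0.2
0.6 travel cm [-0.22  1.79 -1.72] rot [-0.0015 -0.0025 -0.0005] deg 0.2
0.4 travel cm [-0.22  2.87 -2.31] rot [-0.0015 -0.0025 -0.0005] deg 0.2
0.2 travel cm [-0.22  4.05 -2.68] rot [-0.0015 -0.0025 -0.0005] deg 0.2
0 travel cm [-0.22  5.29 -2.8 ] rot [-0.0015 -0.0025 -0.0005] deg 0.2
```

Call:
{"fn": "drive_tool", "kwargs": {"targets": [{"hand":0.8,"travel":[0.04,0,0],"rotation":[0,0,0]},{"hand":0.8,"travel":[0.04,0.2,-0.22],"rotation":[0,0,0]},{"hand":0.8,"travel":[0.04,0.43,-0.45],"rotation":[0,0,0]},{"hand":0.8,"travel":[0.04,0.84,-0.92],"rotation":[0,0,0]},{"hand":0.8,"travel":[0.04,1.3,-1.34],"rotation":[0,0,0]},{"hand":0.8,"travel":[0.04,1.79,-1.72],"rotation":[0,0,0]},{"hand":0.8,"travel":[0.04,2.3,-2.04],"rotation":[0,0,0]},{"hand":0.8,"travel":[0.04,2.87,-2.31],"rotation":[0,0,0]},{"hand":0.8,"travel":[0.04,2.87,-2.31],"rotation":[0,0,0]},{"hand":0.8,"travel":[0.04,2.87,-2.31],"rotation":[0,0,0]}]}}

```text
clock: 24.3
ee_pos: [0.5815, 0.2106, 0.0786]
tool_rot: [-0.0, -0.674, 0.738, -0.002]
force: [1.1, -3.2, 6.5]
width: 0.0235
```

Call:
{"fn": "drive_tool", "kwargs": {"targets": [{"hand":0.8,"travel":[0,0.3,-0.1],"rotation":[0,0,0]},{"hand":0.8,"travel":[0,0.6,-0.2],"rotation":[0,0,0]},{"hand":0.8,"travel":[0,0.9,-0.28],"rotation":[0,0,0]},{"hand":0.8,"travel":[0,1.2,-0.36],"rotation":[0,0,0]},{"hand":0.8,"travel":[0,1.5,-0.41],"rotation":[0,0,0]},{"hand":0.8,"travel":[0,1.8,-0.45],"rotation":[0,0,0]},{"hand":0.8,"travel":[0,2.0,-0.47],"rotation":[0,0,0]},{"hand":0.8,"travel":[0,2.1,-0.48],"rotation":[0,0,0]},{"hand":0.8,"travel":[0,2.1,-0.48],"rotation":[0,0,0]}]}}

```text
clock: 25.05
ee_pos: [0.5606, 0.2126, 0.0831]
tool_rot: [-0.0, -0.674, 0.738, -0.002]
force: [4.3, -0.2, -9.7]
width: 0.0234
```

```bash
python3 - <<'E'
from h import *
st=bot.get_state();print(st["ee_pos"],st["force"],st["width"],nut(1,0));go(nut(1,0),B2)
E
```

```text
[0.56061465 0.21262578 0.08313434] [ 4.30290427 -0.21689715 -9.68560357] 0.02343800433532559 [0.55770657 0.21524027 0.083     ]
travel cm [-0.23  0.31  0.01] rot [-0.0024 -0.0023 -0.    ] deg 0.2
```

Call:
{"fn": "drive_tool", "kwargs": {"targets": [{"hand":0.8,"travel":[0,0.08,0.03],"rotation":[0,0,0]},{"hand":0.8,"travel":[0,0.15,0.05],"rotation":[0,0,0]},{"hand":0.8,"travel":[0,0.15,0.05],"rotation":[0,0,0]}]}}

```text
clock: 25.3
ee_pos: [0.5605, 0.2127, 0.083]
tool_rot: [0.001, -0.674, 0.738, -0.003]
force: [9.0, -2.6, -6.3]
width: 0.0236
```

Call:
{"fn": "drive_tool", "kwargs": {"targets": [{"hand":0.8,"travel":[0,0.08,0],"rotation":[0,0,0]},{"hand":0.8,"travel":[0,0.15,0],"rotation":[0,0,0]},{"hand":0.8,"travel":[0,0.15,0],"rotation":[0,0,0]}]}}

```text
clock: 25.55
ee_pos: [0.5601, 0.2128, 0.0832]
tool_rot: [0.002, -0.674, 0.738, -0.003]
force: [9.0, -2.2, -8.0]
width: 0.0235
```

The bolt is against its stop (x stays at 0.560 as the force rises to 9 N). Release, lift clear, then check.

Call:
{"fn": "drive_tool", "kwargs": {"targets": [{"hand":0.8,"travel":[0,0,0],"rotation":[0,0,0]},{"hand":0.72,"travel":[0,0,0],"rotation":[0,0,0]},{"hand":0.65,"travel":[0,0,0],"rotation":[0,0,0]},{"hand":0.55,"travel":[0,0,0],"rotation":[0,0,0]},{"hand":0.45,"travel":[0,0,0],"rotation":[0,0,0]},{"hand":0.4,"travel":[0,0,0],"rotation":[0,0,0]},{"hand":0.4,"travel":[0,0,0],"rotation":[0,0,0]},{"hand":0.4,"travel":[0,0,-0.5],"rotation":[0,0,0]},{"hand":0.4,"travel":[0,0,-2],"rotation":[0,0,0]},{"hand":0.4,"travel":[0,0,-4],"rotation":[0,0,0]},{"hand":0.4,"travel":[0,0,-7],"rotation":[0,0,0]},{"hand":0.4,"travel":[0,0,-11],"rotation":[0,0,0]},{"hand":0.4,"travel":[3,2,-12],"rotation":[0,0,0]},{"hand":0.4,"travel":[6,5,-12],"rotation":[0,0,0]},{"hand":0.4,"travel":[9,8,-12],"rotation":[0,0,0]},{"hand":0.4,"travel":[12,11,-12],"rotation":[0,0,0]},{"hand":0.4,"travel":[15,14,-12],"rotation":[0,0,0]},{"hand":0.4,"travel":[18,17,-12],"rotation":[0,0,0]},{"hand":0.4,"travel":[20,19,-12],"rotation":[0,0,0]},{"hand":0.4,"travel":[20,19,-12],"rotation":[0,0,0]}]}}

```text
clock: 27.22
ee_pos: [0.3469, 0.0292, 0.2021]
tool_rot: [0.001, -0.674, 0.739, -0.003]
force: [1.0, 0.4, -0.1]
width: 0.0549
```

```bash
python3 - <<'E'
from h import *
b=bot.get_image("scene")[:,:,::-1];a=bot.get_image("top")[:,:,::-1]
print(bot.get_state()["ee_pos"],bot.get_state()["force"])
cv2.imwrite("pics/s9.png",b);cv2.imwrite("pics/t9.png",a)
print(proj("top",[S+B@[s*(.047+.068*np.sin(q)),0,.04+.068*np.cos(q)] for s in(-1,1) for q in(0,-.05,.1)]).round(1).tolist())
cv2.imwrite("pics/m12.png",np.hstack([crop(a,215,182,50,84,7),crop(b,368,200,62,84,7)]))
s0=cv2.imread("pics/scene0.png");t0=cv2.imread("pics/top0.png")
for n,p,q in(("scene",s0,b),("top",t0,a)):
    d=(np.abs(p.astype(int)-q).max(2)>60).astype(np.uint8);k,l,st,_=cv2.connectedComponentsWithStats(cv2.morphologyEx(d,cv2.MORPH_OPEN,np.ones((2,2))))
    print(n,[x[:5].tolist() for x in st[1:] if x[4]>8])
E
```

```text
[0.35167978 0.03058591 0.20273217] [ 0.44629572 -0.5946909   0.33529692]
[[236.2, 244.7], [236.3, 243.4], [235.9, 247.2], [239.7, 209.3], [239.6, 210.6], [240.0, 206.8]]
scene [[450, 0, 7, 4, 26], [465, 0, 10, 3, 24], [500, 0, 140, 53, 2657], [400, 11, 13, 12, 87], [538, 16, 11, 5, 34], [370, 19, 82, 55, 1984], [444, 18, 5, 4, 16], [552, 19, 5, 3, 12], [452, 21, 14, 8, 75], [490, 31, 18, 32, 323], [504, 47, 4, 5, 16], [526, 53, 14, 8, 71], [630, 54, 9, 11, 63], [374, 56, 5, 4, 13], [561, 62, 79, 86, 2226], [395, 64, 13, 10, 39], [476, 66, 16, 10, 87], [411, 71, 32, 36, 469], [473, 77, 12, 8, 66], [397, 82, 9, 11, 78], [497, 83, 6, 4, 12], [453, 86, 19, 13, 121], [455, 89, 67, 77, 1458], [365, 93, 55, 66, 1980], [468, 96, 10, 7, 30], [481, 99, 3, 4, 9], [421, 109, 9, 15, 76], [560, 141, 80, 88, 3121], [379, 152, 27, 20, 138], [292, 155, 142, 60, 3461], [632, 157, 8, 2, 16], [637, 160, 3, 4, 10], [414, 165, 24, 9, 156], [462, 170, 18, 20, 203], [295, 183, 5, 4, 15], [296, 190, 9, 4, 22], [389, 191, 159, 99, 4663], [390, 219, 30, 26, 346], [385, 228, 5, 4, 16], [372, 233, 28, 24, 232], [391, 241, 10, 8, 34], [372, 256, 5, 4, 16], [363, 261, 12, 8, 53], [381, 263, 4, 4, 10]]
top [[244, 184, 15, 16, 119], [253, 201, 14, 10, 50], [243, 202, 4, 6, 19], [395, 207, 5, 3, 10], [407, 211, 9, 4, 24], [227, 215, 28, 10, 111], [263, 214, 3, 4, 11], [273, 214, 140, 174, 12336], [386, 215, 28, 12, 140], [255, 218, 4, 4, 13], [255, 225, 3, 14, 31], [240, 238, 7, 5, 29], [235, 251, 16, 18, 138], [108, 253, 167, 104, 7043], [266, 277, 18, 13, 126], [287, 280, 11, 7, 59], [14, 336, 86, 64, 3610], [346, 341, 37, 19, 253], [271, 346, 3, 6, 16], [256, 350, 14, 26, 288], [331, 356, 13, 26, 251], [241, 358, 5, 9, 24], [374, 365, 15, 35, 291], [236, 369, 6, 7, 26], [257, 378, 13, 9, 84], [0, 381, 10, 19, 146], [240, 382, 26, 18, 269], [11, 386, 20, 14, 152], [330, 395, 14, 5, 53]]
```

View pics/m12.png

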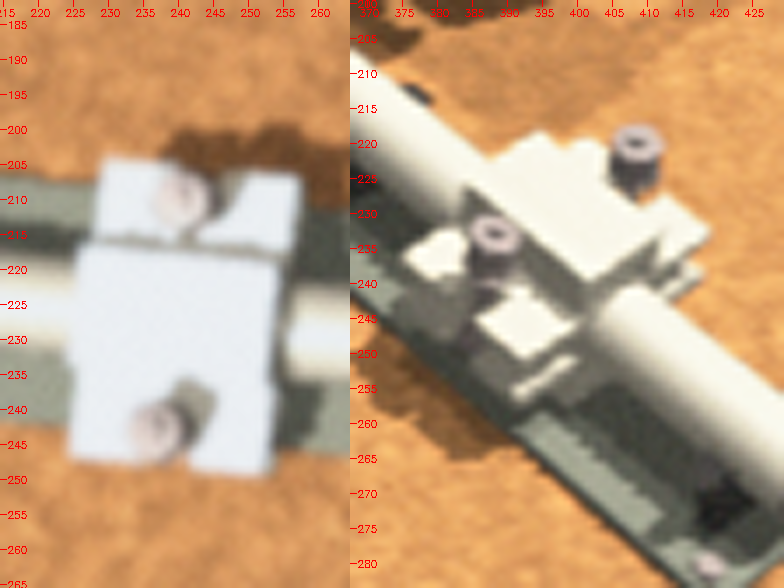

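Both nuts now stand in their slots, at (237,243) and (240.8,210) in the top view. The clamp's ear corners haven't moved, and the before/after differences lie only at the arm and its shadow, the lifted clamp and the fixture. Handing in.

```bash
python3 -c "
from bench import bot
print(bot.get_state()['clock']);print(bot.hand_in())"
```

```text
27.3167
the job is handed in; nothing more can be done
None
```

The top clamp half is seated on the tube with both eye bolts swung up into its slots, and I handed the job in at 27.3 s of the 67 s allowed.

**What I did:** I gripped the clamp half by its crown at the 31° lean and lifted it straight up. I levelled it and lowered it onto the tube, with about 13 N extra at first contact and about 6 N when seated, then released it. I then gripped each nut and swung its bolt up until it met its stop, near bolt first.

**Last checks:**
- **Pile:** the images after the lift showed the under clamp and both plates where they were.
- **Seating:** the ears line up with the lower half to about 1 mm. The ear corners had not moved after the bolts were swung.
- **Rest of the bench:** before/after image differences were only at the arm and its shadow, the lifted clamp and the fixture. The arm finished clear of everything.

**Disagreements:**
- **Cameras:** the two differed by about 4–5 mm in places, so I trusted the top view and contact forces more.
- **Bolts:** both nuts appear about 3 mm inboard of true upright, roughly -0.05 rad. That is close to my measuring error, so I left them at their stops.
- **Far bolt grip:** closing on this nut gave a 17.7 N side force, because my y estimate was about 2 mm off. I eased it off before swinging the bolt.
- **Pictures:** I viewed 12, two over the budget of 10.

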